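# Load freshly varnished panels into the curing chamber and close it again

### The job

Take the clear cover off the curing chamber and set it aside on the free bench on the robot's left. The little painted panels on the bench have just been varnished, so no finger may touch them: slide the blade of the cranked spatula under each, between its back battens, lift it and lay it face up, flat on the deck of the chamber, well inside the edge and none on another. When all are in, put the cover back over the deck and press it down until it is fully home and level all round; leave the spatula in its wooden rest again, and everything else where it stands.

Things in the scene. Friction and masses are not known exactly. Their poses are not given: they have to be found in the camera images.
- panel_red: Red painted panel 60 x 80 mm (x, y), 18 mm high, 50 g: an 8 mm board, painted face up, on two back battens 8 mm wide, 10 mm high, along x over its whole length, centred at y = +-32 mm. From either x end there is a tunnel under the board 56 mm wide, 10 mm high. Origin: centre of the battens' underside; z up out of the face. Two or three of the three panels are present.
- panel_blue: Blue painted panel 60 x 80 mm (x, y), 18 mm high, 50 g: an 8 mm board, painted face up, on two back battens 8 mm wide, 10 mm high, along x over its whole length, centred at y = +-32 mm. From either x end there is a tunnel under the board 56 mm wide, 10 mm high. Origin: centre of the battens' underside; z up out of the face.
- panel_green: Green painted panel 60 x 80 mm (x, y), 18 mm high, 50 g: an 8 mm board, painted face up, on two back battens 8 mm wide, 10 mm high, along x over its whole length, centred at y = +-32 mm. From either x end there is a tunnel under the board 56 mm wide, 10 mm high. Origin: centre of the battens' underside; z up out of the face.
- spatula: Steel spatula, cranked neck, dark wooden handle, 140 g, used blade level. Origin: centre of the blade's underside. Blade 80 mm long (x), 40 mm wide (y), 2 mm thick; x points to its free tip, z up. Neck: an 8 mm rod from x = -36 mm up to the handle. In the rest the blade hangs 4 mm above the bench.
- spatula_grip (a point): Place to grip the spatula, at (-115, 0, 52) mm of it. The handle is a bar parallel to the blade, 24 mm wide (y), 22 mm high, from x = -170 to -70 mm of the spatula, its centre line 52 mm above the blade's underside. Axes as the spatula's.
- rest: Wooden spatula rest, fixed: foot 110 x 60 x 8 mm, two saddles at x = +-37 mm, each 10 mm long, 45 mm high where the handle lies, with cheeks up to 60 mm on either side, 34 mm apart (y). Origin: centre of its underside. The spatula lies in it with parallel axes, blade off the +x end; between the saddles the fingers have room.
- rest_seat (a point): Where point spatula_grip lies when the spatula is in its rest: 56 mm above the rest's origin.
- base: Base of the curing chamber, fixed: grey flange 252 mm square, 6 mm thick; on it an aluminium deck 220 mm square, top 22 mm above the bench, with a side rail 5 mm thick, 12 mm high along its x = +-110 mm edges; its y ends are open. A sprung rubber gasket along each side, 11 to 19 mm above the bench, stands out 6 mm. Origin: centre of its underside; x, y along the sides.
- deck (a point): Centre of the deck's top face, 22 mm above the base's origin. Axes as the base's. On the robot's left (+y) of the chamber the bench is free for the cover: a square of 0.28 m around the point x = 0.55, y = 0.41.
- cover: Clear cover, blue rim and handle, 0.35 kg, 62 mm high without the handle, starts home on the chamber; open below, 226 mm square inside, walls 3 mm; the lowest 7 mm flare out to 236 mm inside, 241 outside. Origin: centre of its bottom edge; z up. It fits over the deck any of four ways round, with 3 mm of play on each side.
- cover_grip (a point): Centre of the cover's handle, 92 mm above its origin: a bar 14 mm wide (x), 14 mm high, 104 mm long (y), 23 mm clear of the cover's top, posts at its ends. Set on the deck the cover stops on the gasket, its bottom edge about 13 mm above the bench; 8 to 15 N down on the middle takes it home to 6 mm, on the flange, where it stays; about 8 N lifts it off.
- wax_jar: Bystander: amber jar, 60 mm wide, 60 mm high. Origin under its centre.
- cork_block: Bystander: cork sanding block 50 x 85 x 28 mm. Origin under its centre.
- spray_can: Bystander: green spray can, 52 mm wide, 150 mm high. Origin under its centre.
- brush: Bystander: brush lying on the bench, 170 mm long (x), about 20 mm high.
- water_cup: Bystander: white cup, 72 mm wide, 75 mm high. Origin under its centre.
- weight: Bystander: dark steel weight 45 x 70 x 30 mm. Origin under its centre.
Not all that is in view belongs to the job. What is shaped like the spatula but orange is not meant.

How it is judged:
On the way, in this order (a step that is already met when the one before it is completed fails the run):
1. the cover is off the chamber (horizontal distance between cover and base above 0.2 m), for 0.2 s.
2. every panel that is present lies face up and flat on the deck (x of panel_red in the frame of deck between -0.075 and 0.075 m and y of panel_red in the frame of deck between -0.075 and 0.075 m and z of panel_red in the frame of deck between -0.003 and 0.003 m and angle between each of panel_red, panel_blue, panel_green's own z axis and vertical below 0.06 rad and linear speed of each of panel_red, panel_blue, panel_green below 0.02 m/s and x of panel_blue in the frame of deck between -0.075 and 0.075 m and y of panel_blue in the frame of deck between -0.075 and 0.075 m and z of panel_blue in the frame of deck between -0.003 and 0.003 m and x of panel_green in the frame of deck between -0.075 and 0.075 m and y of panel_green in the frame of deck between -0.075 and 0.075 m and z of panel_green in the frame of deck between -0.003 and 0.003 m), for 0.2 s.
3. the cover is pressed home over them, level (horizontal distance between cover and base below 0.006 m and z of cover in the frame of base between 0.003 and 0.0085 m and angle between cover's own z axis and vertical below 0.02 rad and linear speed of cover below 0.02 m/s), for 0.2 s.
At the end, for the whole second after the job is handed in: Each panel present lies face up, flat on the deck (height 3 mm, 0.06 rad; centre within 75 mm of the deck centre along each side); cover centred within 6 mm, bottom edge under 8.5 mm above the bench, tilt under 0.02 rad; spatula level in its rest, grip within 20 mm of the seat; all at rest (all of step 2 and all of step 3 and distance between spatula_grip and rest_seat below 0.02 m and angle between spatula's own z axis and vertical below 0.08 rad and linear speed of spatula below 0.02 m/s); the robot touches nothing.
It fails at once if the fingers or the arm touch a panel (contact force between any of the fingers, the arm and panel_red above 0.3 N or contact force between any of the fingers, the arm and panel_blue above 0.3 N or contact force between any of the fingers, the arm and panel_green above 0.3 N).
It fails at once if a bystander is displaced by more than 50 mm (distance of any of wax_jar, cork_block, spray_can, brush, water_cup, weight from where it was at the start of the episode above 0.05 m).
Of panel_red, panel_blue, panel_green only 2 to 3 are there at a start; the rules pass over those that are not, and their reading is None.
At some moment in a run one of panel_red, panel_blue, panel_green, cover may be knocked a few centimetres aside while the robot is not near it.
It also fails if it takes over 208 s, if anything falls off the work surface, if the arm or the gripper's body presses on something with over 40 N, if the wrist force passes 120 N, or if a joint passes its speed limit or range.

### The arm

A 7-joint arm with a two-finger parallel gripper is mounted at the origin on the work surface. World frame = base frame: x ahead of the robot, y to its left, z up, the work surface at z = 0. Lengths are in m, angles in rad, forces in N, time in s.
With the tool pointing down it reaches from about 0.4 to 0.85 m from the base axis. Payload 4.4 kg.
Tool frame: the origin (TCP) lies at the very end of the fingers, on their centre line; the grasp point (between the pads) lies 19 mm behind it (r.grip_depth is the distance from the TCP to the grasp point, in m); z points along the fingers, y is the line along which they close (so a half turn about z gives the same grasp; the last joint's range is limited). The gripper opens to 94 mm and grips with 3 to 60 N. Pads are 16 mm wide; open, the fingers measure 119 mm over their backs; the gripper's body (75 mm by 177 mm) begins 78 mm behind the grasp point.
Start: joints at [1.266, 0.628, 0.038, 1.517, -0.027, 0.996, -0.02], TCP at [0.154, -0.632, 0.205] pointing down, gripper open.
Joint ranges: [-3.06, 3.06], [-0.37, 2.12], [-1.25, 1.32], [0.18, 2.47], [-1.1, 4.24], [0.23, 1.98], [-2.94, 2.94]. Speed limits (rad/s): [2.57, 2.57, 3.14, 3.14, 3.14, 3.14, 3.14].

### API

Orientations are given as a unit quaternion [x, y, z, w].
In Python, from cell import r gives the robot as it stands.
- The arm moves only by the shell command python3 -m inch 'ROWS' [FORCE]. ROWS is JSON, a list of rows, each a list of 7 numbers: the shift along the tool's x, y, z as a fraction of full scale, then the turn, a rotation vector about the tool's x, y, z as a fraction of full scale, then the opening, from -1 (shut) to 1 (fully open). In form: [[x, y, z, ax, ay, az, hand], ...]. A call has exactly 5 rows; each row is the pose to reach, as a shift and turn from the pose commanded when the call began, along the tool's axes at that moment; what a row does not reach only later rows make up. Full scale, the value 1, is 0.15 m for a shift and pi/2 rad for a turn. A row lasts 1/8 s, in which the tool goes at most 62.5 mm and 10.7 degrees, less where a joint would pass 70% of its speed; a pose out of reach is approached as far as the arm can. A call with a number of a shift or a turn outside -1 to 1 is refused whole. A call with a gripper value outside its range is refused whole. The fingers move at their own pace and stop on an object; FORCE is the grip in N (left out, the last holds). Time passes only in rows, so rows that repeat a pose let the fingers close, or fill a call up. It gives the time, the measured TCP pose, the force, the opening and the grip force at its end, in the units of the state.
- r.get_obs(): the state, without advancing time (a new reading comes with each control period).
- r.snapshot(name): name is "side" or "top"; returns (picture, depth): 420x560x3 uint8, blue, green, red; 420x560 float32, m along the optical axis (not along the pixel's ray), 0 where there is no reading.
- r.camera_params(name): a dict with "vfov" (degrees; the focal length in pixels is half the picture's height over the tangent of half this angle, whatever the lens; pixels are square), "cx", "cy" (the principal point, pixels), "extrinsics" (4x4, takes a point from world to camera coordinates). Camera axes: x right, y down, z forward; pixel columns grow to the right and rows downward; lengths in m; the calibration is good to about 2 mm. A picture is of the moment at which its call begins. camera_params takes no time and is no camera call.
- r.job_done(): hands the job in; it is judged then, once.
The state is a dict: "time": time; "joint_positions": joint angles; "joint_vel": joint speeds; "tau": joint torques, N m; "position": TCP position; "orientation": TCP orientation; "force": force on the tool from outside, world axes, zero at the start; "moment": the same for the moment, N m; "width": finger opening in m; "gripper_force": force on a finger pad.
Only numpy, scipy, OpenCV 4.12 (cv2) and the standard library are available. Lean on these libraries where they do the work, as an engineer would, in place of code of your own. Each camera call takes 0.05 s, during which the arm holds its last target. There are 200 camera calls.

## Working session

There is one attempt and no reset: what is moved stays moved. The work goes in short steps, Python scripts to look and compute and a shell command to move; the robot and the scene stay as the last step left them, time stands still between calls to the robot, and variables do not carry over. Pictures are saved under pics/ and viewed, at most 17 in all, crops included, and the job is handed in when it is done.

```bash
ls; mkdir -p pics; python3 - <<'E'
from cell import r
import cv2,numpy as np
np.set_printoptions(precision=4,suppress=True)
o=r.get_obs();print(o['time'],o['position'],o['orientation'],o['width'])
for n in('top','side'):
    p,d=r.snapshot(n);cv2.imwrite(f'pics/{n}0.png',p);np.save(f'{n}0.npy',d);c=r.camera_params(n);print(n,c,(d>0).mean())
E
```

```text
pics
0.0 [ 0.1537 -0.6309  0.2046] [ 0.9929  0.1191 -0.0001 -0.0009] 0.09363429719584498
top {'vfov': 51.48060797167325, 'cx': 276.14047417414486, 'cy': 204.73225054464342, 'extrinsics': array([[-0.0254, -0.9995,  0.0167, -0.0779],
       [-0.9976,  0.0242, -0.0653,  0.536 ],
       [ 0.0648, -0.0183, -0.9977,  1.189 ],
       [ 0.    ,  0.    ,  0.    ,  1.    ]])} 0.996016156462585
side {'vfov': 43.642681472529034, 'cx': 278.38743173980487, 'cy': 213.42195745256979, 'extrinsics': array([[-0.9521, -0.3055,  0.0106,  0.4899],
       [-0.2146,  0.6433, -0.7349,  0.2449],
       [ 0.2177, -0.702 , -0.6781,  1.375 ],
       [ 0.    ,  0.    ,  0.    ,  1.    ]])} 0.9961267006802721
```

View pics/top0.png

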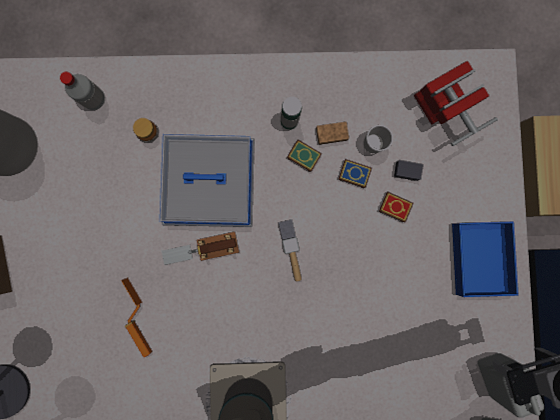

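View pics/side0.png

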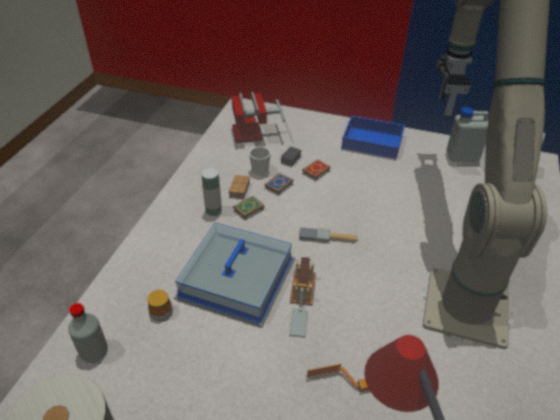

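Candidates for what I want (top view):
- **Spatula:** the steel one with dark wooden handle at (180,255)/(218,245) in the rest. Not it: the orange look-alike at (137,318) and the brush at (290,250).
- **Cover:** blue rim at (207,181). Not it: the blue bin at (485,258).
- **Panels:** green (304,155), blue (355,173), red (396,207). Not it: cork (332,132), weight (408,170) and the red clamp (450,95).

```bash
cat > h.py <<'E'
from cell import r
import cv2,numpy as np
from scipy.spatial.transform import Rotation as R
np.set_printoptions(precision=4,suppress=True)
RANGE={'red':[((0,120,60),(12,255,255)),((168,120,60),(180,255,255))],'green':[((40,60,30),(90,255,255))],'blue':[((100,110,30),(130,255,255))]}
def mask(p,c):
    h=cv2.cvtColor(p,cv2.COLOR_BGR2HSV)
    m=sum(cv2.inRange(h,a,b) for a,b in RANGE[c])
    return cv2.morphologyEx(m,cv2.MORPH_CLOSE,np.ones((5,5)))
def cast(n,uv,z):
    c=r.camera_params(n);E=c['extrinsics'];f=210/np.tan(np.radians(c['vfov']/2))
    uv=np.atleast_2d(uv).astype(float)
    d=np.c_[(uv[:,0]-c['cx'])/f,(uv[:,1]-c['cy'])/f,np.ones(len(uv))]@E[:3,:3]
    o=-E[:3,:3].T@E[:3,3]
    return (o+d*((z-o[2])/d[:,2])[:,None])[:,:2]
def proj(n,P):
    c=r.camera_params(n);E=c['extrinsics'];f=210/np.tan(np.radians(c['vfov']/2))
    q=np.atleast_2d(P)@E[:3,:3].T+E[:3,3];return np.c_[f*q[:,0]/q[:,2]+c['cx'],f*q[:,1]/q[:,2]+c['cy']]
def rects(n,p,c,z,amin=60):
    out=[]
    for k in cv2.findContours(mask(p,c),cv2.RETR_EXTERNAL,cv2.CHAIN_APPROX_NONE)[0]:
        if cv2.contourArea(k)<amin:continue
        w=cast(n,k[:,0],z)*1000
        (x,y),(a,b),t=cv2.minAreaRect(w.astype(np.float32))
        if a>b:a,b,t=b,a,t+90   # t = direction of short side
        t=(t+90)%180-90
        out.append((np.r_[x,y]/1000,a,b,t,k[:,0].mean(0)))
    return out
def panels(n='top',z=.018,p=None):
    if p is None:p,_=r.snapshot(n)
    for c in RANGE:
        for o in rects(n,p,c,z):
            print(n,c,'xy',o[0],'short %.0f long %.0f shortdir %.1f deg px'%o[1:4],o[4].round())
def go(x=None,y=None,z=None,yaw=None):
    """tool down; yaw = world heading (deg) of the tool x axis. prints row numbers"""
    o=r.get_obs();p=o['position'];Rt=R.from_quat(o['orientation']);
    yw=np.degrees(np.arctan2(*Rt.as_matrix()[1::-1,0]))
    t=np.array([p[i] if v is None else v for i,v in enumerate((x,y,z))]);yaw=yw if yaw is None else yaw
    Rg=R.from_euler('z',yaw,degrees=True)*R.from_euler('x',180,degrees=True)
    print('yaw now %.1f'%yw,'pos',p,'shift',Rt.inv().apply(t-p)/.15,'turn',(Rt.inv()*Rg).as_rotvec()/(np.pi/2))
def st():
    o=r.get_obs();print('t %.2f'%o['time'],o['position'],'F',o['force'],'w %.4f g %.1f'%(o['width'],o['gripper_force']),'q',o['joint_positions'])
E
python3 - <<'E'
from h import *
for n in('top','side'):
    p=cv2.imread(f'pics/{n}0.png');panels(n,p=p)
    if n=='top':
        for o in rects(n,p,'blue',.098): print('handle plane',o)
        for o in rects(n,p,'blue',.006): print('flange plane',o)
    if n=='top': cv2.imwrite('pics/crop_a.png',cv2.resize(p[110:280,140:430],None,fx=2.7,fy=2.7,interpolation=cv2.INTER_CUBIC))
E
```

```text
top red xy [0.2385 0.298 ] short 44 long 215 shortdir -79.4 deg px [136. 318.]
top red xy [0.425  0.0729] short 57 long 106 shortdir 10.5 deg px [217. 246.]
top red xy [ 0.52   -0.4242] short 54 long 77 shortdir -23.3 deg px [395. 206.]
top red xy [0.9056 0.49  ] short 32 long 32 shortdir -44.6 deg px [66. 77.]
top red xy [ 0.8476 -0.6135] short 119 long 141 shortdir 28.8 deg px [457.  90.]
top green xy [ 0.6719 -0.173 ] short 45 long 64 shortdir -31.4 deg px [304. 155.]
top blue xy [-0.0387 -0.8269] short 37 long 56 shortdir 89.7 deg px [550. 410.]
top blue xy [ 0.2558 -0.8376] short 68 long 262 shortdir 88.5 deg px [548. 298.]
top blue xy [ 0.3698 -0.6651] short 173 long 204 shortdir 89.9 deg px [485. 259.]
top blue xy [0.6145 0.1071] short 31 long 116 shortdir -1.3 deg px [205. 177.]
top blue xy [ 0.6174 -0.3137] short 43 long 62 shortdir -19.9 deg px [355. 173.]
top blue xy [0.5456 0.044 ] short 169 long 333 shortdir 42.1 deg px [227. 202.]
handle plane (array([-0.0059, -0.7766]), 34.35445022583008, 52.2124137878418, 89.71184539794922, array([550.3571, 409.7429]))
handle plane (a
[... 1495 characters left out ...]
ng 46 shortdir 65.8 deg px [ 76. 309.]
side red xy [ 0.5179 -0.4271] short 50 long 70 shortdir -25.6 deg px [316. 168.]
side red xy [ 1.0631 -1.1767] short 1221 long 1835 shortdir -70.6 deg px [250.  56.]
side green xy [ 0.6702 -0.177 ] short 44 long 62 shortdir -34.3 deg px [248. 205.]
side green xy [-0.1471 -1.2824] short 45 long 212 shortdir -66.3 deg px [520.  81.]
side blue xy [0.5655 0.182 ] short 148 long 296 shortdir -56.4 deg px [238. 302.]
side blue xy [0.6271 0.039 ] short 37 long 142 shortdir -2.3 deg px [234. 258.]
side blue xy [-0.2975 -1.5603] short 57 long 1549 shortdir -3.8 deg px [553.  77.]
side blue xy [ 0.1867 -1.4055] short 491 long 1651 shortdir -3.7 deg px [434.  81.]
```

View pics/crop_a.png

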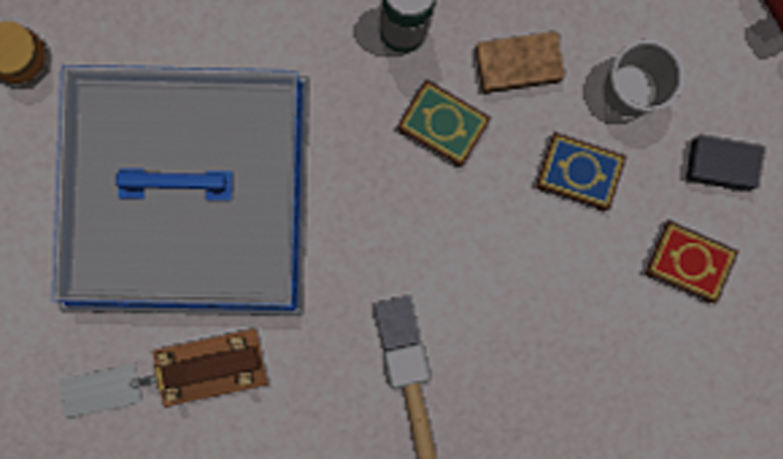

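The crop confirms the choice: dark-handled steel spatula in the brown rest at crop (60–265, 330–415), cover handle at crop (174,181), and three panels with gold rings at (445,122), (581,170) and (692,261). Now the exact cover and spatula poses.

```bash
python3 - <<'E'
from h import *
p=cv2.imread('pics/top0.png');d=np.load('top0.npy')
C=lambda u:np.array(u)/2.7+[140,110]
ct=cast('top',C([[174,181]]),.105);print('cover grip',ct)
h=cv2.cvtColor(p,cv2.COLOR_BGR2HSV)
b=mask(p,'blue')
# bar: narrow rows via depth-free: bar column strip centroid
cols=range(193,218);ys=[np.nonzero(b[160:195,c])[0].mean()+160 for c in cols]
w=cast('top',np.c_[list(cols),ys],.105);print('bar dir',np.degrees(np.arctan2(*(np.polyfit(w[:,1],w[:,0],1)[0],1.))),w[0],w[-1])
# spatula handle: dark reddish
v=h[...,2];m=np.zeros_like(v);sub=(slice(230,265),slice(195,245))
hs=h[sub];print('V hist in rest',np.percentile(hs[...,2],[5,15,25,50,75]))
m[sub]=((hs[...,2]<62)&(hs[...,1]>110)).astype(np.uint8)*255
k=max(cv2.findContours(m,0,1)[0],key=cv2.contourArea)[:,0]
for z in(.067,):
    print('handle',cv2.minAreaRect((cast('top',k,z)*1000).astype(np.float32)),k.min(0),k.max(0))
bl=cast('top',C([[62,378],[137,365],[140,402],[68,416]]),.006);print('blade',bl,bl.mean(0))
ft=cast('top',C([[152,348],[255,328],[269,386],[166,407]]),.008);print('foot',ft,ft.mean(0))
# rim
co=cast('top',C([[300,312],[62,308],[308,73]]),.006);print('rim corners',co)
E
```

```text
cover grip [[0.6042 0.0932]]
bar dir 4.369826436298633 [0.6076 0.1225] [0.6009 0.061 ]
V hist in rest [ 56.  64.  85. 113. 133.]
handle ((425.322021484375, 65.80738830566406), (30.227672576904297, 95.40361785888672), 3.6899571418762207) [200 239] [236 253]
blade [[0.4167 0.2251]
 [0.428  0.1483]
 [0.3902 0.1457]
 [0.3779 0.2193]] [0.4032 0.1846]
foot [[0.4451 0.1323]
 [0.4629 0.0264]
 [0.4031 0.0132]
 [0.3845 0.1189]] [0.4239 0.0727]
rim corners [[ 0.4782 -0.0202]
 [ 0.4885  0.2245]
 [ 0.7278 -0.0339]]
```

Base and cover centre are about (0.606, 0.094) with yaw about -3°. The rest is at (0.423, 0.072) with heading 100°. The foot (110×60), blade length and rim sizes agree with the given dimensions. I'm moving to above the cover.

```bash

python3 -m inch '[[0.2,-0.2,-0.1,0,0,0,1],[0.4,-0.4,-0.2,0,0,0,1],[0.6,-0.6,-0.3,0,0,0,1],[0.8,-0.8,-0.3,0,0,0,1],[1,-1,-0.3,0,0,0,1]]' 20
python3 -m inch '[[0.2,-0.2,0,0,0,0,1],[0.4,-0.4,0,0,0,0,1],[0.6,-0.6,0,0,0,0,1],[0.8,-0.8,0,0,0,0,1],[1,-1,0,0,0,0,1]]'
python3 -m inch '[[0.2,-0.2,0,0,0,0,1],[0.4,-0.4,0,0,0,0,1],[0.6,-0.6,0,0,0,0,1],[0.8,-0.8,0,0,0,0,1],[1,-1,0,0,0,0,1]]'
python3 -m inch '[[0.2,-0.2,0,0,0,0,1],[0.4,-0.4,0,0,0,0,1],[0.6,-0.6,0,0,0,0,1],[0.8,-0.8,0,0,0,0,1],[1,-1,0,0,0,0,1]]'
python3 -c "
from h import *
go(.605,.094,.2,87);st()"
```

```text
time: 0.72
position: [0.2646, -0.4489, 0.2505]
orientation: [0.993, 0.119, 0.0, -0.0]
force: [-0.1, -0.4, 1.0]
width: 0.0942
gripper_force: 0.0
time: 1.35
position: [0.3747, -0.2678, 0.2503]
orientation: [0.993, 0.119, -0.0, -0.0]
force: [1.0, 0.0, 0.0]
width: 0.0941
gripper_force: 0.0
time: 1.98
position: [0.4849, -0.0867, 0.2503]
orientation: [0.993, 0.119, -0.0, 0.0]
force: [-0.5, 0.5, -0.8]
width: 0.0939
gripper_force: 0.0
time: 2.6
position: [0.5952, 0.0944, 0.2501]
orientation: [0.993, 0.119, -0.0, 0.0]
force: [0.4, 0.7, -0.3]
width: 0.0937
gripper_force: 0.0
yaw now 13.7 pos [0.5952 0.0944 0.2501] shift [0.0631 0.018  0.3338] turn [-0.0002  0.0005 -0.8147]
t 2.60 [0.5952 0.0944 0.2501] F [ 0.4396  0.6581 -0.2716] w 0.0937 g 0.0 q [-0.1191  0.5166 -0.1339  1.5962  0.0769  1.0347 -1.6072]
```

```bash

python3 -m inch '[[0.06,0.02,0,0,0,-0.11,1],[0.06,0.02,0,0,0,-0.22,1],[0.06,0.02,0,0,0,-0.33,1],[0.06,0.02,0.1,0,0,-0.44,1],[0.06,0.02,0.2,0,0,-0.55,1]]'
python3 -m inch '[[0,0,0,0,0,-0.11,1],[0,0,0.1,0,0,-0.22,1],[0,0,0.1,0,0,-0.265,1],[0,0,0.1,0,0,-0.265,1],[0,0,0.1,0,0,-0.265,1]]'
python3 - <<'E'
from h import *
st();go(.605,.094,.079,87)
p,_=r.snapshot('top');cv2.imwrite('pics/t1.png',p);panels('top',p=p)
p,_=r.snapshot('side');cv2.imwrite('pics/s1.png',p);cv2.imwrite('pics/s1c.png',cv2.resize(p[170:340,150:350],None,fx=3,fy=3))
E
```

```text
time: 3.22
position: [0.6041, 0.0924, 0.2198]
orientation: [0.85, 0.526, -0.0, -0.0]
force: [-0.4, -0.1, 0.2]
width: 0.094
gripper_force: 0.0
time: 3.85
position: [0.6043, 0.0925, 0.2055]
orientation: [0.726, 0.688, -0.0, 0.0]
force: [0.1, 0.1, 0.1]
width: 0.094
gripper_force: 0.0
t 3.85 [0.6043 0.0925 0.2055] F [0.0823 0.1463 0.0599] w 0.0940 g 0.0 q [ 0.0841  0.6053 -0.4595  1.6219  0.3073  0.9869 -0.5288]
yaw now 87.0 pos [0.6043 0.0925 0.2055] shift [0.0104 0.0039 0.8432] turn [ 0.      0.     -0.0005]
top red xy [0.2389 0.2955] short 40 long 215 shortdir -78.7 deg px [137. 318.]
top red xy [ 0.5201 -0.4241] short 55 long 76 shortdir -24.1 deg px [395. 206.]
top red xy [ 0.802  -0.5234] short 15 long 97 shortdir -61.3 deg px [426. 107.]
top red xy [0.9056 0.49  ] short 32 long 32 shortdir -44.6 deg px [66. 77.]
top red xy [ 0.8474 -0.6134] short 119 long 141 shortdir 28.6 deg px [457.  90.]
top green xy [ 0.6719 -0.173 ] short 45 long 64 shortdir -31.4 deg px [304. 155.]
top blue xy [ 0.0231 -0.7637] short 44 long 58 shortdir -27.9 deg px [528. 386.]
top blue xy [ 0.1623 -0.8259] short 67 long 458 shortdir 86.1 deg px [550. 332.]
top blue xy [ 0.3698 -0.665 ] short 173 long 204 shortdir -89.9 deg px [485. 259.]
top blue xy [0.6123 0.0725] short 28 long 47 shortdir -1.3 deg px [218. 178.]
top blue xy [ 0.6174 -0.3137] short 43 long 62 shortdir -19.9 deg px [355. 173.]
top blue xy [ 0.5968 -0.0175] short 46 long 242 shortdir 76.8 deg px [248. 188.]
```

View pics/s1c.png

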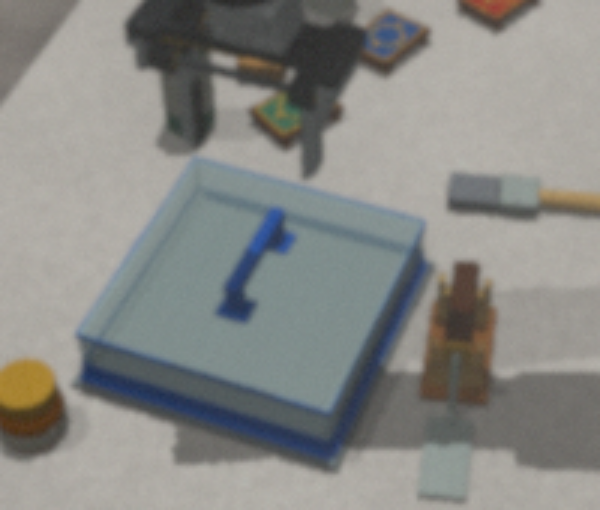

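The fingers are above the blue bar, crop (255,260), and straddle it. I'm descending and gripping.

```bash

python3 -m inch '[[0.01,0.0,0.2,0,0,0,1],[0.01,0,0.4,0,0,0,1],[0.01,0,0.6,0,0,0,1],[0.01,0,0.75,0,0,0,1],[0.01,0,0.84,0,0,0,1]]'
python3 -m inch '[[0,0,0,0,0,0,0],[0,0,0,0,0,0,-0.6],[0,0,0,0,0,0,-1],[0,0,0,0,0,0,-1],[0,0,0,0,0,0,-1]]' 40
python3 -c "
from h import *
st()"
```

```text
time: 4.58
position: [0.604, 0.0939, 0.0785]
orientation: [0.725, 0.688, -0.0, -0.0]
force: [-0.2, -0.3, 0.3]
width: 0.0939
gripper_force: 0.0
time: 5.2
position: [0.6046, 0.094, 0.0798]
orientation: [0.725, 0.689, 0.0, 0.0]
force: [-0.1, -0.0, 0.4]
width: 0.0476
gripper_force: 0.0
t 5.20 [0.6046 0.094  0.0798] F [-0.1213 -0.0011  0.3681] w 0.0476 g 0.0 q [ 0.0383  0.7556 -0.3911  1.7304  0.4006  0.7349 -0.6095]
```

```bash

python3 -m inch '[[0,0,0,0,0,0,-1],[0,0,0,0,0,0,-1],[0,0,0,0,0,0,-1],[0,0,0,0,0,0,-1],[0,0,0,0,0,0,-1]]' 40
python3 -m inch '[[0,0,0,0,0,0,-1],[0,0,-0.02,0,0,0,-1],[0,0,-0.06,0,0,0,-1],[0,0,-0.12,0,0,0,-1],[0,0,-0.2,0,0,0,-1]]' 40
python3 -c "
from h import *
st();go(.55,.41,.2,87)"
```

```text
time: 5.82
position: [0.6049, 0.094, 0.0795]
orientation: [0.725, 0.689, 0.0, 0.0]
force: [2.1, -0.4, -1.6]
width: 0.0136
gripper_force: 40.0
time: 6.45
position: [0.6036, 0.0939, 0.1101]
orientation: [0.725, 0.689, -0.001, -0.0]
force: [0.8, -0.2, -3.1]
width: 0.0138
gripper_force: 40.0
t 6.45 [0.6036 0.0939 0.1101] F [ 0.8345 -0.2434 -3.1154] w 0.0138 g 40.0 q [ 0.0512  0.7159 -0.4119  1.7112  0.3768  0.7952 -0.5897]
yaw now 87.0 pos [0.6036 0.0939 0.1101] shift [ 2.0855 -0.4669 -0.5995] turn [-0.0009  0.0003  0.0003]
```

Cover lifted: the load is 3.1 N and the grip is solid. Carrying it to the left.

```bash

python3 -m inch '[[0,0,-0.2,0,0,0,-1],[0,0,-0.4,0,0,0,-1],[0.1,-0.02,-0.6,0,0,0,-1],[0.25,-0.06,-0.6,0,0,0,-1],[0.45,-0.1,-0.6,0,0,0,-1]]'
python3 -m inch '[[0.2,-0.06,0,0,0,0,-1],[0.4,-0.12,0,0,0,0,-1],[0.6,-0.18,0,0,0,0,-1],[0.8,-0.22,0,0,0,0,-1],[1,-0.22,0,0,0,0,-1]]'
python3 -m inch '[[0.2,-0.03,0,0,0,0,-1],[0.4,-0.09,0,0,0,0,-1],[0.55,-0.15,0,0,0,0,-1],[0.64,-0.15,0,0,0,0,-1],[0.64,-0.15,0,0,0,0,-1]]'
python3 -c "
from h import *
st();go(.55,.41,.074,87)"
```

```text
time: 7.08
position: [0.5928, 0.1618, 0.2009]
orientation: [0.726, 0.688, 0.0, 0.001]
force: [0.8, 0.7, -3.2]
width: 0.0136
gripper_force: 40.0
time: 7.7
position: [0.5667, 0.3147, 0.2004]
orientation: [0.725, 0.689, -0.0, -0.0]
force: [0.2, 0.9, -3.3]
width: 0.0134
gripper_force: 40.0
time: 8.32
position: [0.5502, 0.4113, 0.1998]
orientation: [0.725, 0.689, 0.0, -0.0]
force: [-1.3, -0.8, -3.2]
width: 0.0136
gripper_force: 40.0
t 8.32 [0.5502 0.4113 0.1998] F [-1.3185 -0.8212 -3.2251] w 0.0136 g 40.0 q [-0.4471  0.7212 -0.4374  1.3988  0.3206  1.0917 -0.9875]
yaw now 87.1 pos [0.5502 0.4113 0.1998] shift [-0.0089 -0.0007  0.8384] turn [ 0.0001 -0.0001  0.001 ]
```

```bash

python3 -m inch '[[0,0,0.25,0,0,0,-1],[0,0,0.5,0,0,0,-1],[0,0,0.72,0,0,0,-1],[0,0,0.8,0,0,0,-1],[0,0,0.835,0,0,0,-1]]'
python3 -m inch '[[0,0,0.01,0,0,0,-1],[0,0,0.01,0,0,0,-1],[0,0,0.01,0,0,0,1],[0,0,0.01,0,0,0,1],[0,0,0.01,0,0,0,1]]'
python3 -c "
from h import *
st()"
```

```text
time: 8.95
position: [0.551, 0.41, 0.0743]
orientation: [0.726, 0.688, -0.0, 0.0]
force: [-0.3, 0.7, -3.1]
width: 0.0136
gripper_force: 40.0
time: 9.57
position: [0.5505, 0.4111, 0.0734]
orientation: [0.725, 0.689, 0.001, 0.0]
force: [0.7, -0.3, 0.1]
width: 0.04
gripper_force: 0.0
t 9.57 [0.5505 0.4111 0.0734] F [ 0.6623 -0.342   0.0848] w 0.0400 g 0.0 q [-0.4686  0.8545 -0.3897  1.5051  0.3886  0.8582 -1.045 ]
```

```bash

python3 -m inch '[[0,0,0,0,0,0,1],[0,0,-0.2,0,0,0,1],[0,0,-0.5,0,0,0,1],[0,0,-0.75,0,0,0,1],[0,0,-1,0,0,0,1]]'
python3 -m inch '[[-0.2,0.05,0,0,0,0,1],[-0.4,0.15,0,0,0,0,1],[-0.6,0.25,0,0,0,0,1],[-0.8,0.3,0,0,0,0,1],[-1,0.35,0,0,0,0,1]]'
python3 -m inch '[[-0.2,0.05,0,0,0,0,1],[-0.4,0.15,0,0,0,0,1],[-0.6,0.25,0,0,0,0,1],[-0.8,0.3,0,0,0,0,1],[-1,0.35,0,0,0,0,1]]'
python3 - <<'E'
from h import *
st();go(.4232,.072,.15,100.2)
p,_=r.snapshot('top');cv2.imwrite('pics/t2.png',p);panels('top',p=p);cv2.imwrite('pics/t2c.png',cv2.resize(p[110:280,60:260],None,fx=3.5,fy=3.5,interpolation=cv2.INTER_CUBIC))
E
```

```text
time: 10.2
position: [0.5501, 0.4107, 0.2241]
orientation: [0.725, 0.689, 0.0, 0.0]
force: [-0.2, -0.6, -0.2]
width: 0.0905
gripper_force: 0.0
time: 10.82
position: [0.5951, 0.2572, 0.2228]
orientation: [0.725, 0.688, 0.0, 0.0]
force: [-0.2, -0.0, 0.4]
width: 0.094
gripper_force: 0.0
time: 11.45
position: [0.6397, 0.1047, 0.2228]
orientation: [0.725, 0.689, 0.0, 0.0]
force: [-0.3, 0.3, 0.0]
width: 0.0938
gripper_force: 0.0
t 11.45 [0.6397 0.1047 0.2228] F [-0.2855  0.2756  0.0372] w 0.0938 g 0.0 q [ 0.0582  0.6426 -0.4568  1.4927  0.3048  1.0772 -0.5165]
yaw now 87.0 pos [0.6397 0.1047 0.2228] shift [-0.2925 -1.4301  0.485 ] turn [ 0.     -0.     -0.1464]
top red xy [0.2385 0.298 ] short 44 long 215 shortdir -79.4 deg px [136. 318.]
top red xy [ 0.5199 -0.424 ] short 55 long 76 shortdir -24.1 deg px [395. 206.]
top red xy [ 0.8017 -0.5236] short 15 long 97 shortdir -61.3 deg px [426. 107.]
top red xy [0.9056 0.49  ] short 32 long 32 shortdir -44.6 deg px [66. 77.]
top red xy [ 0.8475 -0.6133] short 119 long 141 shortdir 28.8 deg px [457.  90.]
top green xy [ 0.6719 -0.173 ] short 45 long 64 shortdir -31.4 deg px [304. 155.]
top blue xy [ 0.0231 -0.7637] short 44 long 58 shortdir -27.9 deg px [528. 386.]
top blue xy [ 0.1623 -0.8259] short 67 long 458 shortdir 86.1 deg px [550. 332.]
top blue xy [ 0.3699 -0.6648] short 173 long 204 shortdir -89.8 deg px [485. 259.]
top blue xy [0.5559 0.4399] short 28 long 127 shortdir -3.1 deg px [ 84. 201.]
top blue xy [ 0.6174 -0.3137] short 43 long 62 shortdir -19.9 deg px [355. 173.]
top blue xy [0.5452 0.3021] short 30 long 238 shortdir 84.5 deg px [133. 207.]
```

View pics/t2c.png

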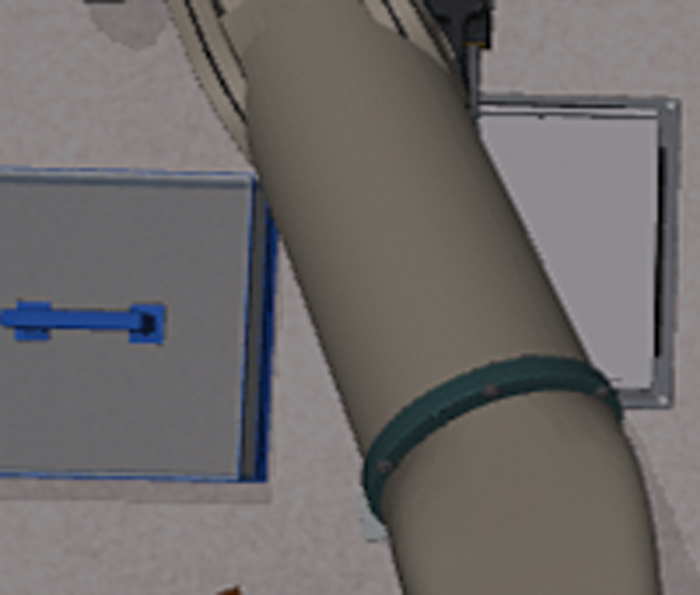

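The cover rests on the free bench (crop left) and the deck is uncovered (crop right). Heading to the spatula.

```bash

python3 -m inch '[[-0.05,-0.2,0,0,0,0,1],[-0.1,-0.4,0,0,0,0,1],[-0.2,-0.6,0,0,0,0,1],[-0.29,-0.8,0,0,0,0,1],[-0.29,-1,0,0,0,0,1]]'
python3 -m inch '[[0,-0.2,0.1,0,0,-0.08,1],[0,-0.43,0.2,0,0,-0.147,1],[0,-0.43,0.3,0,0,-0.147,1],[0,-0.43,0.4,0,0,-0.147,1],[0,-0.43,0.5,0,0,-0.147,1]]'
python3 - <<'E'
from h import *
st();go(.4232,.072,.037,100.2)
p,_=r.snapshot('side');cv2.imwrite('pics/s3c.png',cv2.resize(p[200:350,220:400],None,fx=3,fy=3,interpolation=cv2.INTER_CUBIC))
E
```

```text
time: 12.12
position: [0.4864, 0.069, 0.2228]
orientation: [0.726, 0.688, -0.0, 0.0]
force: [0.3, -0.4, 0.5]
width: 0.0939
gripper_force: 0.0
time: 12.75
position: [0.4233, 0.0737, 0.1476]
orientation: [0.641, 0.768, 0.0, 0.0]
force: [-0.6, 0.9, -0.3]
width: 0.0943
gripper_force: 0.0
t 12.75 [0.4233 0.0737 0.1476] F [-0.5773  0.8628 -0.2657] w 0.0943 g 0.0 q [ 0.133   0.4536 -0.5086  2.1577  0.3793  0.6147 -0.4669]
yaw now 100.3 pos [0.4233 0.0737 0.1476] shift [-0.0109 -0.0031  0.7371] turn [0.0006 0.     0.0008]
```

View pics/s3c.png

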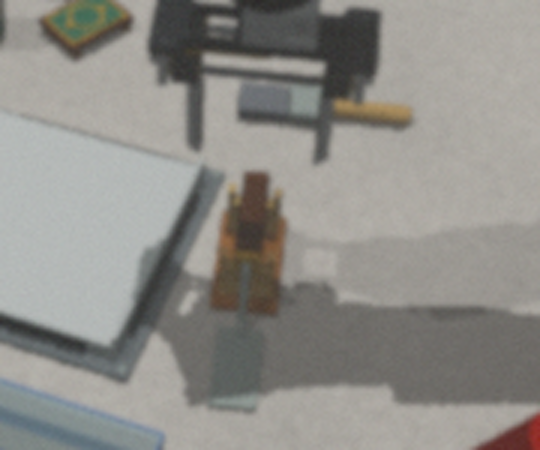

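```bash

python3 -m inch '[[-0.01,0,0.2,0,0,0,1],[-0.01,0,0.4,0,0,0,1],[-0.01,0,0.55,0,0,0,1],[-0.01,0,0.68,0,0,0,1],[-0.01,0,0.735,0,0,0,1]]'
python3 -m inch '[[0,0,0,0,0,0,0],[0,0,0,0,0,0,-0.6],[0,0,0,0,0,0,-1],[0,0,0,0,0,0,-1],[0,0,0,0,0,0,-1]]' 40
python3 -m inch '[[0,0,0,0,0,0,-1],[0,0,0,0,0,0,-1],[0,0,0,0,0,0,-1],[0,0,0,0,0,0,-1],[0,0,0,0,0,0,-1]]' 50
python3 -c "
from h import *
st();go(.4232,.072,.037,100.2)"
```

```text
time: 13.42
position: [0.4233, 0.0721, 0.037]
orientation: [0.641, 0.768, -0.0, -0.0]
force: [1.1, 0.2, 0.1]
width: 0.0938
gripper_force: 0.0
time: 14.05
position: [0.4235, 0.0719, 0.0377]
orientation: [0.641, 0.767, 0.0, 0.0]
force: [0.5, 0.4, 0.3]
width: 0.0473
gripper_force: 0.0
time: 14.68
position: [0.4234, 0.072, 0.0375]
orientation: [0.641, 0.768, 0.0, 0.0]
force: [1.0, -0.4, -0.3]
width: 0.0243
gripper_force: 50.0
t 14.68 [0.4234 0.072  0.0375] F [ 0.9877 -0.3833 -0.3283] w 0.0243 g 50.0 q [-0.0363  0.6544 -0.285   2.2466  0.5938  0.3108 -0.6568]
yaw now 100.3 pos [0.4234 0.072  0.0375] shift [ 0.0005 -0.0014  0.0033] turn [ 0.0001 -0.      0.0007]
```

Spatula gripped (24.3 mm wide, level). Lifting it and turning it towards the green panel's heading of -32°.

```bash

python3 -m inch '[[0,0,-0.1,0,0,0,-1],[0,0,-0.3,0,0,0,-1],[0,0,-0.5,0,0,0,-1],[0,0,-0.7,0,0,0,-1],[0,0,-0.8,0,0,0,-1]]'
python3 -m inch '[[0,0,0,0,0,0.1,-1],[0,0,0,0,0,0.2,-1],[0,0,0,0,0,0.3,-1],[0,0,0,0,0,0.4,-1],[0,0,0,0,0,0.5,-1]]'
python3 -m inch '[[0,0,0,0,0,0.1,-1],[0,0,0,0,0,0.2,-1],[0,0,0,0,0,0.3,-1],[0,0,0,0,0,0.4,-1],[0,0,0,0,0,0.5,-1]]'
python3 -m inch '[[0,0,0,0,0,0.1,-1],[0,0,0,0,0,0.2,-1],[0,0,0,0,0,0.3,-1],[0,0,0,0,0,0.4,-1],[0,0,0,0,0,0.47,-1]]'
python3 - <<'E'
from h import *
st();go(.506,-.072,.07,-32)
p,_=r.snapshot('top');cv2.imwrite('pics/t3.png',p);panels('top',p=p);cv2.imwrite('pics/t3c.png',cv2.resize(p[110:280,140:360],None,fx=3.5,fy=3.5,interpolation=cv2.INTER_CUBIC))
E
```

```text
time: 15.3
position: [0.4235, 0.0718, 0.1587]
orientation: [0.641, 0.767, 0.0, 0.0]
force: [-0.4, 0.1, -1.7]
width: 0.0237
gripper_force: 50.0
time: 15.92
position: [0.4227, 0.0718, 0.1573]
orientation: [0.887, 0.462, -0.001, -0.0]
force: [-0.7, -0.6, -1.5]
width: 0.0239
gripper_force: 50.0
time: 16.55
position: [0.4226, 0.0718, 0.1572]
orientation: [0.996, 0.087, -0.001, 0.0]
force: [0.3, 0.1, -1.4]
width: 0.0233
gripper_force: 50.0
time: 17.18
position: [0.4227, 0.0719, 0.1572]
orientation: [0.961, -0.278, -0.001, 0.0]
force: [-0.4, 0.8, -1.9]
width: 0.0237
gripper_force: 50.0
t 17.18 [0.4227 0.0719 0.1572] F [-0.4282  0.7501 -1.9481] w 0.0237 g 50.0 q [-0.3262  0.4016  0.1244  2.1598 -0.0879  0.5859 -2.272 ]
yaw now -32.3 pos [0.4227 0.0719 0.1572] shift [0.9825 0.5144 0.5811] turn [ 0.0005  0.0005 -0.0029]
top red xy [0.2759 0.3049] short 41 long 139 shortdir -81.8 deg px [132. 303.]
top red xy [0.4435 0.0406] short 45 long 79 shortdir -35.7 deg px [228. 240.]
top red xy [ 0.521  -0.4246] short 52 long 77 shortdir -23.3 deg px [395. 206.]
top red xy [ 0.8021 -0.5235] short 14 long 97 shortdir -61.7 deg px [426. 107.]
top red xy [0.9056 0.49  ] short 32 long 32 shortdir -44.6 deg px [66. 77.]
top red xy [ 0.8474 -0.6134] short 119 long 141 shortdir 28.6 deg px [457.  90.]
top green xy [ 0.6719 -0.173 ] short 45 long 64 shortdir -31.4 deg px [304. 155.]
top blue xy [ 0.0231 -0.7637] short 44 long 58 shortdir -27.9 deg px [528. 386.]
top blue xy [ 0.1623 -0.8259] short 67 long 458 shortdir 86.1 deg px [550. 332.]
top blue xy [ 0.3698 -0.665 ] short 173 long 204 shortdir 89.9 deg px [485. 259.]
top blue xy [0.5559 0.4399] short 28 long 127 shortdir -3.1 deg px [ 84. 201.]
top blue xy [ 0.6174 -0.3137] short 43 long 62 shortdir -19.9 deg px [355. 173.]
top blue xy [0.5452 0.3021] short 30 long 238 shortdir 84.5 deg px [133. 206.]
```

View pics/t3c.png

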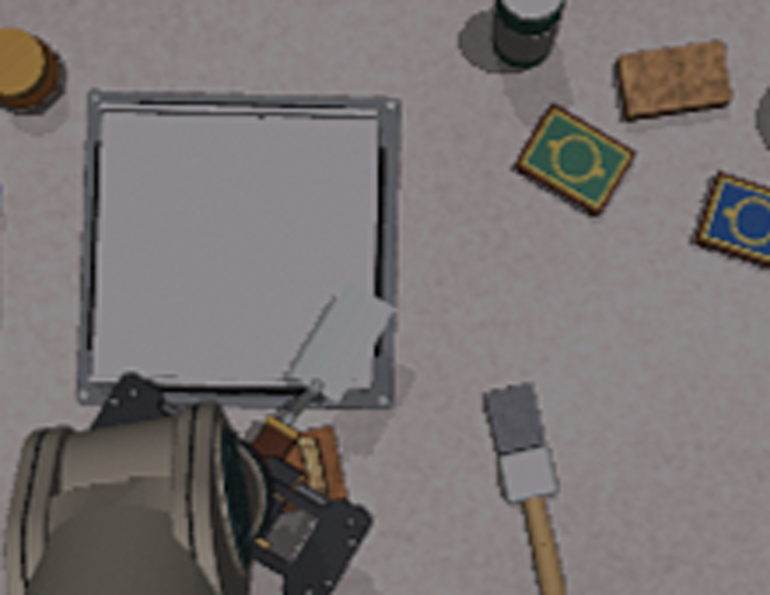

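```bash
python3 - <<'E'
from h import *
C=lambda u:np.array(u)/3.5+[140,110]
f=cast('top',C([[90,90],[400,98],[390,407],[79,400]]),.006)
print(f,f.mean(0));print('sides',np.linalg.norm(f-np.roll(f,1,0),axis=1))
e=f[0]-f[1]+f[3]-f[2];print('y axis',np.degrees(np.arctan2(e[1],e[0])));e=f[0]-f[3]+f[1]-f[2];print('x axis',np.degrees(np.arctan2(e[1],e[0])))
print('blade',cast('top',C([[342,340]]),.126), 'expect',.4227+.115*np.cos(np.radians(32.3)),.0719-.115*np.sin(np.radians(32.3)))
# green face incl yellow border: dark edge contour
p=cv2.imread('pics/t3.png')
for n,(u,v) in {'green':(304,155),'blue':(355,173),'red':(396,207)}.items():
    s=p[v-26:v+26,u-26:u+26];hs=cv2.cvtColor(s,cv2.COLOR_BGR2HSV)
    m=((hs[...,1]>75)).astype(np.uint8)*255
    m=cv2.morphologyEx(m,cv2.MORPH_CLOSE,np.ones((3,3)))
    k=min((k for k in cv2.findContours(m,0,1)[0] if cv2.contourArea(k)>200),key=lambda k:np.linalg.norm(k[:,0].mean(0)-26))
    print(n,cv2.minAreaRect((cast('top',k[:,0]+[u-26,v-26],.018)*1000).astype(np.float32)))
E
```

```text
[[ 0.737   0.2146]
 [ 0.7251 -0.0345]
 [ 0.4762 -0.021 ]
 [ 0.4879  0.2256]] [0.6065 0.0962]
sides [0.2493 0.2494 0.2493 0.2468]
y axis 87.26600300102199
x axis -2.80231495488803
blade [[0.5232 0.0077]] expect 0.5199051108205135 0.010449479820169985
green ((670.2320556640625, -171.69032287597656), (78.26773834228516, 59.6170539855957), 57.90949249267578)
blue ((616.4450073242188, -312.4720458984375), (78.04442596435547, 59.832191467285156), 70.09112548828125)
red ((519.859375, -422.9854431152344), (78.41284942626953, 59.61026382446289), 64.5075454711914)
```

Base measured: centre (0.6065, 0.096), yaw -2.8°, side 249 mm against 252 given. Green is at (0.671, -0.173), heading -32°, measured 78×60 mm. Going to the start of insertion.

```bash

python3 -m inch '[[0.2,0.1,0,0,0,0,-1],[0.4,0.2,0,0,0,0,-1],[0.6,0.3,0,0,0,0,-1],[0.8,0.4,0,0,0,0,-1],[0.97,0.5,0,0,0,0,-1]]'
python3 -m inch '[[0,0,0.15,0,0,0,-1],[0,0,0.3,0,0,0,-1],[0,0,0.45,0,0,0,-1],[0,0,0.55,0,0,0,-1],[0,0,0.58,0,0,0,-1]]'
python3 - <<'E'
from h import *
st();go(.506,-.069,.0365,-32.1)
p,_=r.snapshot('top');cv2.imwrite('pics/t4.png',p);panels('top',p=p)
q,_=r.snapshot('side');
a=cv2.resize(p[110:210,230:350],None,fx=3.3,fy=3.3,interpolation=cv2.INTER_CUBIC);b=cv2.resize(q[180:280,200:320],None,fx=3.3,fy=3.3,interpolation=cv2.INTER_CUBIC)
cv2.imwrite('pics/c4.png',np.hstack([a,b]))
E
```

```text
time: 17.85
position: [0.507, -0.0698, 0.1572]
orientation: [0.961, -0.275, -0.0, 0.0]
force: [0.5, -0.7, -1.9]
width: 0.0234
gripper_force: 50.0
time: 18.48
position: [0.5062, -0.0687, 0.0696]
orientation: [0.961, -0.276, -0.001, 0.0]
force: [-0.6, -0.3, -1.2]
width: 0.0241
gripper_force: 50.0
t 18.48 [ 0.5062 -0.0687  0.0696] F [-0.5662 -0.3495 -1.1976] w 0.0241 g 50.0 q [ 0.0223  0.6435  0.0859  2.0224 -0.1116  0.4817 -1.9392]
yaw now -32.0 pos [ 0.5062 -0.0687  0.0696] shift [0.0003 0.0021 0.2207] turn [0.0005 0.001  0.0011]
top red xy [0.1793 0.2874] short 26 long 95 shortdir -63.7 deg px [142. 340.]
top red xy [0.2878 0.304 ] short 39 long 116 shortdir -80.9 deg px [132. 299.]
top red xy [0.4249 0.0742] short 57 long 105 shortdir 10.7 deg px [213. 245.]
top red xy [ 0.5199 -0.424 ] short 55 long 76 shortdir -24.1 deg px [395. 206.]
top red xy [ 0.8026 -0.5245] short 17 long 97 shortdir -61.3 deg px [426. 107.]
top red xy [0.9056 0.49  ] short 32 long 32 shortdir -44.6 deg px [66. 77.]
top red xy [ 0.8473 -0.6133] short 119 long 141 shortdir 28.8 deg px [457.  90.]
top green xy [ 0.6719 -0.173 ] short 45 long 64 shortdir -31.4 deg px [304. 155.]
top blue xy [ 0.0231 -0.7637] short 44 long 58 shortdir -27.9 deg px [528. 386.]
top blue xy [ 0.1623 -0.8259] short 67 long 458 shortdir 86.1 deg px [550. 332.]
top blue xy [ 0.3699 -0.6649] short 173 long 204 shortdir -89.8 deg px [485. 259.]
top blue xy [0.5559 0.4399] short 28 long 127 shortdir -3.1 deg px [ 84. 201.]
top blue xy [ 0.6174 -0.3137] short 43 long 62 shortdir -19.9 deg px [355. 173.]
top blue xy [0.5452 0.3022] short 30 long 238 shortdir 84.6 deg px [133. 206.]
```

View pics/c4.png

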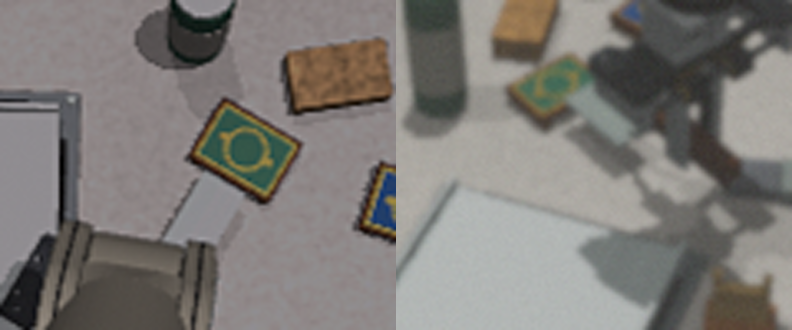

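```bash

python3 -m inch '[[-0.03,0,0,0,0,0,-1],[-0.07,0,0,0,0,0,-1],[-0.07,0,0.1,0,0,0,-1],[-0.07,0,0.18,0,0,0,-1],[-0.07,0,0.22,0,0,0,-1]]'
python3 -m inch '[[0,0,0,0,0,0,-1],[0,0,0,0,0,0,-1],[0,0,0,0,0,0,-1],[0,0,0,0,0,0,-1],[0,0,0,0,0,0,-1]]'
python3 - <<'E'
from h import *
a=np.radians(-32);h=np.array([np.cos(a),np.sin(a)]);l=np.array([-h[1],h[0]])
g=np.array([.5062,-.0687])
for s,px in((1,(198,172)),(-1,(243,200))):
    w=cast('top',[[230+px[0]/3.3,110+px[1]/3.3]],.0385)[0];e=w-g;print('tip corner along %.4f lat %.4f'%(e@h,e@l))
st();o=r.get_obs();e=np.array([.671,-.173])-o['position'][:2];print('panel along %.4f lat %.4f'%(e@h,e@l))
p,_=r.snapshot('top');q,_=r.snapshot('side');
a=cv2.resize(p[110:210,230:350],None,fx=3.3,fy=3.3,interpolation=cv2.INTER_CUBIC);b=cv2.resize(q[180:280,200:320],None,fx=3.3,fy=3.3,interpolation=cv2.INTER_CUBIC)
cv2.imwrite('pics/c5.png',np.hstack([a,b]))
E
```

```text
time: 19.2
position: [0.4974, -0.0633, 0.0362]
orientation: [0.961, -0.276, -0.001, 0.0]
force: [0.1, -0.3, -0.9]
width: 0.0236
gripper_force: 50.0
time: 19.82
position: [0.4981, -0.0633, 0.0376]
orientation: [0.961, -0.276, 0.0, -0.0]
force: [-0.1, -0.3, -1.6]
width: 0.0234
gripper_force: 50.0
tip corner along 0.1544 lat 0.0220
tip corner along 0.1532 lat -0.0220
t 19.82 [ 0.4981 -0.0633  0.0376] F [-0.088  -0.2733 -1.6262] w 0.0234 g 50.0 q [ 0.0221  0.6933  0.072   2.0632 -0.1217  0.3886 -1.9398]
panel along 0.2048 lat -0.0014
```

View pics/c5.png

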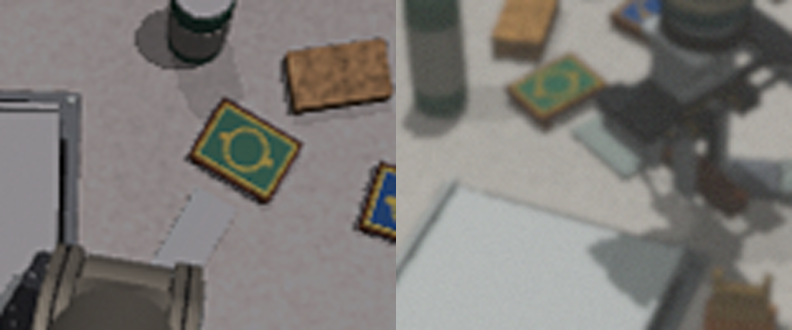

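The blade is level and on axis: tip at 0.154 m from the grip against 0.155 nominal. Visible in the top crop at (195,230), just short of green's end at (228,180). Inserting 80 mm.

```bash

python3 -m inch '[[0.07,0.004,0,0,0,0,-1],[0.14,0.008,0,0,0,0,-1],[0.21,0.008,0,0,0,0,-1],[0.28,0.008,0,0,0,0,-1],[0.34,0.008,0,0,0,0,-1]]'
python3 -m inch '[[0.05,0,0,0,0,0,-1],[0.1,0,0,0,0,0,-1],[0.15,0,0,0,0,0,-1],[0.19,0,0,0,0,0,-1],[0.19,0,0,0,0,0,-1]]'
python3 - <<'E'
from h import *
st()
panels('top');panels('side')
E
```

```text
time: 20.55
position: [0.5413, -0.0919, 0.0374]
orientation: [0.961, -0.276, 0.0, 0.0]
force: [-0.4, -0.1, -1.1]
width: 0.0235
gripper_force: 50.0
time: 21.18
position: [0.5651, -0.1068, 0.0375]
orientation: [0.961, -0.276, 0.0, 0.0]
force: [-1.0, -0.6, -1.3]
width: 0.0235
gripper_force: 50.0
t 21.18 [ 0.5651 -0.1068  0.0375] F [-1.0167 -0.6437 -1.2636] w 0.0235 g 50.0 q [ 0.0898  0.756   0.0755  1.864  -0.1032  0.5249 -1.896 ]
top red xy [0.1794 0.2874] short 26 long 95 shortdir -63.8 deg px [142. 341.]
top red xy [0.2859 0.3045] short 41 long 118 shortdir -83.2 deg px [132. 300.]
top red xy [0.4252 0.0734] short 56 long 105 shortdir 10.7 deg px [216. 244.]
top red xy [ 0.5199 -0.424 ] short 55 long 76 shortdir -24.1 deg px [395. 206.]
top red xy [ 0.8017 -0.5236] short 15 long 97 shortdir -61.3 deg px [426. 107.]
top red xy [0.9056 0.49  ] short 32 long 32 shortdir -44.6 deg px [66. 77.]
top red xy [ 0.8475 -0.6134] short 119 long 141 shortdir 28.8 deg px [457.  90.]
top green xy [ 0.6792 -0.1768] short 30 long 65 shortdir -28.1 deg px [305. 151.]
top blue xy [ 0.0231 -0.7637] shor
[... 804 characters left out ...]
 344 long 628 shortdir 0.2 deg px [353.  89.]
side red xy [ 0.4096 -1.9339] short 49 long 242 shortdir 7.2 deg px [408.   7.]
side red xy [ 1.2753 -1.0463] short 1326 long 1348 shortdir -70.6 deg px [204.  58.]
side green xy [ 0.6894 -1.8078] short 183 long 290 shortdir 15.8 deg px [350.   8.]
side blue xy [0.6425 0.5276] short 23 long 70 shortdir 72.6 deg px [147. 413.]
side blue xy [0.4308 0.3931] short 7 long 158 shortdir -2.1 deg px [260. 389.]
side blue xy [0.567  0.3825] short 34 long 132 shortdir -2.4 deg px [205. 368.]
side blue xy [ 0.3602 -0.6937] short 216 long 223 shortdir -89.1 deg px [375. 134.]
side blue xy [ 0.047  -1.5823] short 747 long 1550 shortdir -3.8 deg px [503.  66.]
```

```bash

python3 -m inch '[[0,0,-0.03,0,0,0,-1],[0,0,-0.07,0,0,0,-1],[0,0,-0.15,0,0,0,-1],[0,0,-0.25,0,0,0,-1],[0,0,-0.35,0,0,0,-1]]'
python3 -m inch '[[0,0,-0.1,0,0,0,-1],[0,0,-0.2,0,0,0,-1],[0,0,-0.27,0,0,0,-1],[0,0,-0.3,0,0,0,-1],[0,0,-0.3,0,0,0,-1]]'
python3 - <<'E'
from h import *
st();go(None,None,None,87.2)
p,_=r.snapshot('top');q,_=r.snapshot('side');
a=cv2.resize(p[110:210,230:350],None,fx=3.3,fy=3.3,interpolation=cv2.INTER_CUBIC);b=cv2.resize(q[130:230,200:320],None,fx=3.3,fy=3.3,interpolation=cv2.INTER_CUBIC)
cv2.imwrite('pics/c6.png',np.hstack([a,b]))
E
```

```text
time: 21.9
position: [0.565, -0.1065, 0.0914]
orientation: [0.961, -0.276, 0.0, -0.0]
force: [0.9, -0.6, -1.7]
width: 0.0238
gripper_force: 50.0
time: 22.52
position: [0.5647, -0.1064, 0.1351]
orientation: [0.961, -0.276, 0.0, -0.0]
force: [-0.6, 0.7, -1.9]
width: 0.0241
gripper_force: 50.0
t 22.52 [ 0.5647 -0.1064  0.1351] F [-0.5539  0.6954 -1.8675] w 0.0241 g 50.0 q [ 0.0724  0.6096  0.1006  1.8059 -0.0863  0.7302 -1.9105]
yaw now -32.0 pos [ 0.5647 -0.1064  0.1351] shift [0. 0. 0.] turn [ 0.     -0.0001 -1.3248]
```

View pics/c6.png

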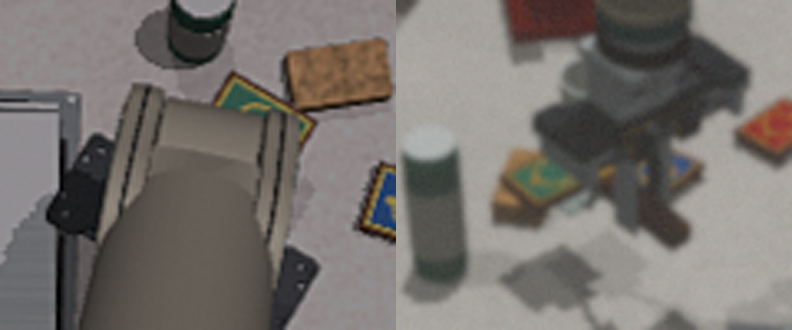

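Green rides level on the blade (side crop (545,175)). I'm retreating from the spray can, then turning to the deck's heading.

```bash

python3 -m inch '[[-0.07,-0.03,-0.05,0,0,0,-1],[-0.2,-0.08,-0.1,0,0,0,-1],[-0.36,-0.14,-0.1,0,0,0,-1],[-0.54,-0.2,-0.1,0,0,0,-1],[-0.67,-0.26,-0.1,0,0,0,-1]]'
python3 -m inch '[[0,0,0,0,0,-0.04,-1],[0,0,0,0,0,-0.11,-1],[0,0,0,0,0,-0.2,-1],[0,0,0,0,0,-0.29,-1],[0,0,0,0,0,-0.38,-1]]'
python3 -m inch '[[0,0,0,0,0,-0.09,-1],[0,0,0,0,0,-0.18,-1],[0,0,0,0,0,-0.27,-1],[0,0,0,0,0,-0.36,-1],[0,0,0,0,0,-0.45,-1]]'
python3 -m inch '[[0,0,0,0,0,-0.09,-1],[0,0,0,0,0,-0.18,-1],[0,0,0,0,0,-0.27,-1],[0,0,0,0,0,-0.36,-1],[0,0,0,0,0,-0.43,-1]]'
python3 - <<'E'
from h import *
st();go(.6472,.0069,.1,87.2)
p,_=r.snapshot('top');panels('top',z=.125,p=p)
cv2.imwrite('pics/t7.png',p)
E
```

```text
time: 23.25
position: [0.4986, -0.0179, 0.1505]
orientation: [0.961, -0.275, -0.0, -0.0]
force: [-0.5, 0.1, -1.8]
width: 0.0239
gripper_force: 50.0
time: 23.88
position: [0.5, -0.0193, 0.1503]
orientation: [1.0, 0.022, 0.0, 0.0]
force: [0.0, -0.8, -2.1]
width: 0.0235
gripper_force: 50.0
time: 24.5
position: [0.5, -0.0195, 0.1503]
orientation: [0.931, 0.366, 0.0, 0.0]
force: [-0.8, 0.6, -0.9]
width: 0.0237
gripper_force: 50.0
time: 25.12
position: [0.5, -0.0196, 0.1503]
orientation: [0.757, 0.653, 0.0, 0.0]
force: [0.0, -0.4, -2.0]
width: 0.0242
gripper_force: 50.0
t 25.12 [ 0.5    -0.0196  0.1503] F [ 0.0147 -0.4422 -2.0276] w 0.0242 g 50.0 q [ 0.3036  0.529  -0.4646  1.979   0.3542  0.712  -0.5241]
yaw now 81.6 pos [ 0.5    -0.0196  0.1503] shift [0.318  0.9445 0.3357] turn [ 0.0004  0.0003 -0.0621]
top red xy [0.2582 0.2631] short 37 long 196 shortdir -78.7 deg px [137. 318.]
top red xy [0.424  0.0805] short 52 long 57 shortdir 11.7 deg px [206. 250.]
top red xy [ 0.5145 -0.3927] short 48 long 70 shortdir -23.3 deg px [395. 206.]
top red xy [ 0.7713 -0.4831] short 14 long 89 shortdir -61.3 deg px [426. 107.]
top red xy [0.8656 0.4403] short 29 long 29 shortdir -44.6 deg px [66. 77.]
top red xy [ 0.8127 -0.5651] short 108 long 128 shortdir 28.8 deg px [457.  90.]
top green xy [0.5192 0.1042] short 44 long 65 shortdir 81.2 deg px [198. 211.]
top blue xy [ 0.0615 -0.702 ] short 40 long 53 shortdir -27.9 deg px [528. 386.]
top blue xy [ 0.1883 -0.7587] short 61 long 418 shortdir 86.1 deg px [550. 332.]
top blue xy [ 0.3774 -0.6119] short 158 long 186 shortdir -89.9 deg px [485. 259.]
top blue xy [0.547  0.3947] short 26 long 116 shortdir -3.1 deg px [ 84. 201.]
top blue xy [ 0.603 -0.292] short 39 long 56 shortdir -19.9 deg px [355. 173.]
top blue xy [0.5373 0.2693] short 27 long 217 shortdir 84.7 deg px [133. 206.]
```

```bash

python3 -m inch '[[0.03,0.1,0,0,0,-0.03,-1],[0.1,0.3,0,0,0,-0.062,-1],[0.18,0.55,0,0,0,-0.062,-1],[0.26,0.78,0,0,0,-0.062,-1],[0.318,0.945,0,0,0,-0.062,-1]]'
python3 -m inch '[[0,0,0,0,0,0,-1],[0,0,0.1,0,0,0,-1],[0,0,0.22,0,0,0,-1],[0,0,0.34,0,0,0,-1],[0,0,0.45,0,0,0,-1]]'
python3 - <<'E'
from h import *
st();go(.6472,.0069,.059,87.2)
p,_=r.snapshot('top');panels('top',z=.068,p=p)
cv2.imwrite('pics/t7.png',p)
E
```

```text
time: 25.8
position: [0.6488, 0.0067, 0.15]
orientation: [0.726, 0.688, 0.0, 0.0]
force: [0.1, -0.1, -1.5]
width: 0.0238
gripper_force: 50.0
time: 26.42
position: [0.6467, 0.0055, 0.0808]
orientation: [0.726, 0.688, -0.001, -0.0]
force: [0.2, 0.6, -2.3]
width: 0.0235
gripper_force: 50.0
t 26.43 [0.6467 0.0055 0.0808] F [ 0.2023  0.6182 -2.3268] w 0.0235 g 50.0 q [ 0.1999  0.8032 -0.4339  1.6232  0.4297  0.8129 -0.4706]
yaw now 86.9 pos [0.6467 0.0055 0.0808] shift [0.0098 0.0028 0.1451] turn [-0.0009  0.0002 -0.003 ]
top red xy [0.2479 0.2804] short 38 long 206 shortdir -78.7 deg px [137. 318.]
top red xy [0.4261 0.0678] short 54 long 102 shortdir 10.3 deg px [217. 245.]
top red xy [ 0.5172 -0.4093] short 53 long 73 shortdir -24.1 deg px [395. 206.]
top red xy [ 0.788  -0.5058] short 17 long 93 shortdir -61.3 deg px [426. 107.]
top red xy [0.8869 0.4668] short 30 long 31 shortdir -44.6 deg px [66. 77.]
top red xy [ 0.8312 -0.5908] short 114 long 136 shortdir 28.8 deg px [457.  90.]
top green xy [ 0.2919 -0.0124] short 39 long 155 shortdir -81.7 deg px [249. 296.]
top green xy [0.6543 0.1294] short 45 long 62 shortdir 88.7 deg px [193. 161.]
top blue xy [ 0.0411 -0.7348] short 42 long 56 shortdir -27.9 deg px [528. 386.]
top blue xy [ 0.1745 -0.7945] short 65 long 439 shortdir 86.1 deg px [550. 332.]
top blue xy [ 0.3734 -0.6401] short 166 long 196 shortdir -89.9 deg px [485. 259.]
top blue xy [0.5517 0.4188] short 27 long 122 shortdir -3.1 deg px [ 84. 201.]
top blue xy [ 0.6107 -0.3036] short 41 long 59 shortdir -19.9 deg px [355. 173.]
top blue xy [0.5415 0.2867] short 29 long 228 shortdir 84.5 deg px [133. 206.]
```

```bash

python3 -m inch '[[0,0,0.05,0,0,0,-1],[0,0,0.09,0,0,0,-1],[0,0,0.12,0,0,0,-1],[0,0,0.142,0,0,0,-1],[0,0,0.142,0,0,0,-1]]'
python3 -c "
from h import *
st()"
python3 -m inch '[[-0.03,0,0,0,0,0,-1],[-0.1,0,0,0,0,0,-1],[-0.2,0,0,0,0,0,-1],[-0.3,0,0,0,0,0,-1],[-0.4,0,0,0,0,0,-1]]'
python3 -m inch '[[-0.1,0,0,0,0,0,-1],[-0.2,0,0,0,0,0,-1],[-0.3,0,0,0,0,0,-1],[-0.3,0,-0.1,0,0,0,-1],[-0.3,0,-0.3,0,0,0,-1]]'
python3 - <<'E'
from h import *
st()
p,_=r.snapshot('top');panels('top',z=.040,p=p)
E
```

```text
time: 27.1
position: [0.6476, 0.0058, 0.0612]
orientation: [0.726, 0.688, 0.0, 0.0]
force: [0.5, -0.6, -1.4]
width: 0.0236
gripper_force: 50.0
t 27.10 [0.6476 0.0058 0.0612] F [ 0.4846 -0.58   -1.4407] w 0.0236 g 50.0 q [ 0.1923  0.8283 -0.4214  1.6327  0.4442  0.7771 -0.4825]
time: 27.72
position: [0.6442, -0.0559, 0.0612]
orientation: [0.726, 0.688, -0.0, 0.0]
force: [0.0, 0.6, -1.8]
width: 0.0233
gripper_force: 50.0
time: 28.35
position: [0.6412, -0.0983, 0.1064]
orientation: [0.726, 0.688, -0.0, -0.001]
force: [0.7, 0.4, -0.8]
width: 0.0233
gripper_force: 50.0
t 28.35 [ 0.6412 -0.0983  0.1064] F [ 0.723   0.4059 -0.8231] w 0.0233 g 50.0 q [ 0.3777  0.7773 -0.4646  1.6     0.4229  0.868  -0.3021]
top red xy [0.2424 0.2911] short 44 long 211 shortdir -78.7 deg px [136. 318.]
top red xy [0.4254 0.0709] short 56 long 105 shortdir 10.7 deg px [214. 246.]
top red xy [ 0.5187 -0.4175] short 54 long 75 shortdir -24.1 deg px [395. 206.]
top red xy [ 0.7959 -0.5165] short 17 long 95 shortdir -61.3 deg px [426. 107.]
top red xy [0.8973 0.4798] short 31 long 32 shortdir -44.6 deg px [66. 77.]
top red xy [ 0.84   -0.6034] short 117 long 138 shortdir 28.6 deg px [457.  90.]
top green xy [ 0.2217 -0.1708] short 67 long 173 shortdir -86.6 deg px [309. 320.]
top green xy [0.657  0.1307] short 45 long 65 shortdir 84.6 deg px [194. 161.]
top blue xy [ 0.031 -0.751] short 43 long 57 shortdir -27.9 deg px [528. 386.]
top blue xy [ 0.1676 -0.8121] short 66 long 450 shortdir 86.1 deg px [550. 332.]
top blue xy [ 0.3714 -0.6541] short 170 long 200 shortdir 89.9 deg px [485. 259.]
top blue xy [0.5541 0.4306] short 28 long 125 shortdir -3.1 deg px [ 84. 201.]
top blue xy [ 0.6144 -0.3092] short 42 long 61 shortdir -19.9 deg px [355. 173.]
top blue xy [0.5436 0.2956] short 29 long 234 shortdir 84.7 deg px [133. 206.]
```

Green lies on the deck at deck-frame (+49, +37) mm. Next is blue: start at grip (0.424, -0.243), heading -20°.

```bash

python3 -m inch '[[-0.1,-0.1,-0.2,0,0,0,-1],[-0.25,-0.3,-0.3,0,0,0,-1],[-0.4,-0.5,-0.3,0,0,0,-1],[-0.5,-0.7,-0.3,0,0,0,-1],[-0.6,-0.9,-0.3,0,0,0,-1]]'
python3 -m inch '[[-0.15,-0.2,0,0,0,0.1,-1],[-0.3,-0.4,0,0,0,0.2,-1],[-0.44,-0.5,0,0,0,0.3,-1],[-0.44,-0.5,0,0,0,0.4,-1],[-0.44,-0.5,0,0,0,0.5,-1]]'
python3 -m inch '[[0,0,0,0,0,0.1,-1],[0,0,0,0,0,0.2,-1],[0,0,0,0,0,0.3,-1],[0,0,0,0,0,0.4,-1],[0,0,0,0,0,0.5,-1]]'
python3 -m inch '[[0,0,0,0,0,0.1,-1],[0,0,0,0,0,0.19,-1],[0,0,0,0,0,0.19,-1],[0,0,0,0,0,0.19,-1],[0,0,0,0,0,0.19,-1]]'
python3 - <<'E'
from h import *
p,_=r.snapshot('top');cv2.imwrite('pics/t8.png',p);panels('top',p=p)
st();go(.4243,-.2434,.0367,-20)
E
```

```text
time: 29.02
position: [0.502, -0.1814, 0.152]
orientation: [0.725, 0.688, 0.001, 0.001]
force: [-0.4, 0.2, -0.7]
width: 0.0236
gripper_force: 50.0
time: 29.65
position: [0.4245, -0.2434, 0.152]
orientation: [0.935, 0.356, 0.001, 0.0]
force: [-0.1, 1.1, -2.2]
width: 0.0238
gripper_force: 50.0
time: 30.28
position: [0.4249, -0.2427, 0.1519]
orientation: [1.0, -0.028, 0.001, -0.0]
force: [1.1, 0.2, -1.5]
width: 0.024
gripper_force: 50.0
time: 30.9
position: [0.4241, -0.2435, 0.1513]
orientation: [0.985, -0.174, 0.0, -0.0]
force: [0.4, -0.4, -1.2]
width: 0.0233
gripper_force: 50.0
top red xy [0.2385 0.2978] short 45 long 215 shortdir -78.7 deg px [136. 318.]
top red xy [0.425  0.0734] short 57 long 107 shortdir 11.0 deg px [213. 247.]
top red xy [ 0.5199 -0.424 ] short 55 long 76 shortdir -24.1 deg px [395. 206.]
top red xy [ 0.8017 -0.5236] short 15 long 97 shortdir -61.3 deg px [426. 107.]
top red xy [0.9056 0.49  ] short 32 long 32 shortdir -44.6 deg px [66. 77.]
top red xy [ 0.8474 -0.6133] short 119 long 141 shortdir 28.8 deg px [457.  90.]
top green xy [0.6607 0.1344] short 46 long 66 shortdir 84.6 deg px [194. 161.]
top blue xy [ 0.0231 -0.7637] short 44 long 58 shortdir -27.9 deg px [528. 386.]
top blue xy [ 0.1623 -0.8259] short 67 long 458 shortdir 86.1 deg px [550. 332.]
top blue xy [ 0.3698 -0.6648] short 173 long 204 shortdir -89.9 deg px [485. 259.]
top blue xy [0.5559 0.4399] short 28 long 127 shortdir -3.1 deg px [ 84. 201.]
top blue xy [ 0.6174 -0.3137] short 43 long 62 shortdir -19.9 deg px [355. 173.]
top blue xy [0.5452 0.3021] short 30 long 238 shortdir 84.5 deg px [133. 206.]
t 30.95 [ 0.424  -0.2436  0.1513] F [-0.0786 -0.3594 -1.6037] w 0.0240 g 50.0 q [ 0.4558  0.4799  0.0119  2.0161 -0.0096  0.6454 -1.4475]
yaw now -20.1 pos [ 0.424  -0.2436  0.1513] shift [ 0.0014 -0.0015  0.7638] turn [-0.0002 -0.0001 -0.0011]
```

Blue hasn't moved. Descending and inserting.

```bash

python3 -m inch '[[0,0,0.2,0,0,0,-1],[0,0,0.4,0,0,0,-1],[0,0,0.58,0,0,0,-1],[0,0,0.7,0,0,0,-1],[0,0,0.76,0,0,0,-1]]'
python3 -m inch '[[0,0,0,0,0,0,-1],[0.06,0,0,0,0,0,-1],[0.14,0,0,0,0,0,-1],[0.21,0,0,0,0,0,-1],[0.28,0,0,0,0,0,-1]]'
python3 -m inch '[[0.07,0,0,0,0,0,-1],[0.14,0,0,0,0,0,-1],[0.2,0,0,0,0,0,-1],[0.25,0,0,0,0,0,-1],[0.25,0,0,0,0,0,-1]]'
python3 -m inch '[[0,0,-0.03,0,0,0,-1],[0,0,-0.07,0,0,0,-1],[0,0,-0.15,0,0,0,-1],[0,0,-0.25,0,0,0,-1],[0,0,-0.35,0,0,0,-1]]'
python3 -m inch '[[0,0,-0.1,0,0,0,-1],[0,0,-0.2,0,0,0,-1],[0,0,-0.3,0,0,0,-1],[0,0,-0.4,0,0,0,-1],[0,0,-0.42,0,0,0,-1]]'
python3 - <<'E'
from h import *
st();go(.5573,.0113,None,87.2)
p,_=r.snapshot('top');q,_=r.snapshot('side');
a=cv2.resize(p[130:230,300:420],None,fx=3.3,fy=3.3,interpolation=cv2.INTER_CUBIC);b=cv2.resize(q[100:200,240:360],None,fx=3.3,fy=3.3,interpolation=cv2.INTER_CUBIC)
cv2.imwrite('pics/c9.png',np.hstack([a,b]))
E
```

```text
time: 31.58
position: [0.4236, -0.2435, 0.0363]
orientation: [0.985, -0.175, -0.001, -0.0]
force: [-0.4, -0.3, -1.3]
width: 0.0236
gripper_force: 50.0
time: 32.2
position: [0.4644, -0.2585, 0.0374]
orientation: [0.985, -0.175, 0.0, 0.0]
force: [0.8, 0.9, -1.4]
width: 0.0235
gripper_force: 50.0
time: 32.83
position: [0.4991, -0.2712, 0.0372]
orientation: [0.985, -0.175, 0.0, 0.0]
force: [0.6, 0.1, -2.3]
width: 0.0233
gripper_force: 50.0
time: 33.45
position: [0.4987, -0.2712, 0.0911]
orientation: [0.985, -0.175, 0.0, 0.0]
force: [-0.2, -0.9, -2.0]
width: 0.0236
gripper_force: 50.0
time: 34.08
position: [0.4992, -0.2714, 0.154]
orientation: [0.985, -0.175, 0.001, 0.0]
force: [0.8, 0.1, -1.4]
width: 0.024
gripper_force: 50.0
t 34.08 [ 0.4992 -0.2714  0.154 ] F [ 0.7917  0.0924 -1.3727] w 0.0240 g 50.0 q [ 0.4368  0.5726  0.0179  1.8073 -0.0141  0.7596 -1.4606]
yaw now -20.2 pos [ 0.4992 -0.2714  0.154 ] shift [-0.2862 -1.9028 -0.0011] turn [ 0.0014 -0.0008 -1.1929]
```

View pics/c9.png

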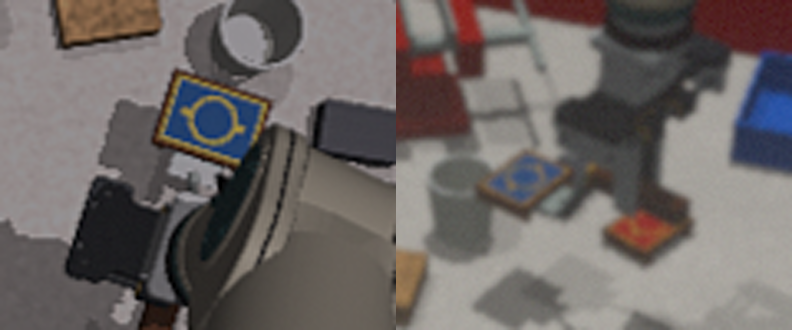

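Blue rides level on the blade (side crop (530,180)). Carrying it to the deck.

```bash

python3 -m inch '[[-0.03,-0.08,0,0,0,0,-1],[-0.08,-0.25,0,0,0,0,-1],[-0.15,-0.45,0,0,0,0,-1],[-0.22,-0.65,0,0,0,0,-1],[-0.29,-0.85,0,0,0,0,-1]]'
python3 -m inch '[[-0.07,-0.2,0,0,0,-0.04,-1],[-0.14,-0.4,0,0,0,-0.11,-1],[-0.21,-0.57,0,0,0,-0.19,-1],[-0.27,-0.69,0,0,0,-0.27,-1],[-0.29,-0.72,0,0,0,-0.35,-1]]'
python3 -m inch '[[0,0,0,0,0,-0.09,-1],[0,0,0,0,0,-0.18,-1],[0,0,0,0,0,-0.27,-1],[0,0,0,0,0,-0.36,-1],[0,0,0,0,0,-0.45,-1]]'
python3 -m inch '[[0,0,0,0,0,-0.09,-1],[0,0,0,0,0,-0.18,-1],[0,0,0,0,0,-0.27,-1],[0,0,0,0,0,-0.35,-1],[0,0,0,0,0,-0.39,-1]]'
python3 - <<'E'
from h import *
st();go(.5573,.0113,.081,87.2)
p,_=r.snapshot('top')
h=[o for o in rects('top',p,'blue',.138) if 30<o[1]<60 and 50<o[2]<75];print(h)
E
```

```text
time: 34.8
position: [0.501, -0.1341, 0.1521]
orientation: [0.985, -0.175, -0.001, -0.0]
force: [0.3, 0.2, -2.2]
width: 0.0237
gripper_force: 50.0
time: 35.42
position: [0.497, -0.0171, 0.1522]
orientation: [0.995, 0.103, -0.001, -0.001]
force: [0.3, 0.7, -2.3]
width: 0.0236
gripper_force: 50.0
time: 36.05
position: [0.4972, -0.0191, 0.1522]
orientation: [0.898, 0.44, -0.001, -0.0]
force: [-0.6, 0.7, -2.0]
width: 0.0239
gripper_force: 50.0
time: 36.67
position: [0.4972, -0.0192, 0.1522]
orientation: [0.725, 0.689, -0.0, -0.001]
force: [-0.3, -0.4, -1.8]
width: 0.0237
gripper_force: 50.0
t 36.67 [ 0.4972 -0.0192  0.1522] F [-0.2857 -0.3646 -1.7976] w 0.0237 g 50.0 q [ 0.334   0.5307 -0.5092  1.9818  0.3806  0.7242 -0.4561]
yaw now 87.1 pos [ 0.4972 -0.0192  0.1522] shift [0.2225 0.3907 0.474 ] turn [-0.0009 -0.0003 -0.0006]
[(array([ 0.0662, -0.6945]), 39.279903411865234, 52.344181060791016, -27.937023162841797, array([527.8   , 385.5455])), (array([0.5026, 0.1052]), 43.43838119506836, 60.73011779785156, 86.69402313232422, array([197.4103, 216.6154]))]
```

```bash

python3 -m inch '[[0.03,0.05,0,0,0,0,-1],[0.1,0.17,0,0,0,0,-1],[0.16,0.29,0,0,0,0,-1],[0.21,0.36,0,0,0,0,-1],[0.223,0.39,0,0,0,0,-1]]'
python3 -m inch '[[0,0,0.05,0,0,0,-1],[0,0,0.15,0,0,0,-1],[0,0,0.3,0,0,0,-1],[0,0,0.4,0,0,0,-1],[0,0,0.48,0,0,0,-1]]'
python3 -m inch '[[0,0,0.05,0,0,0,-1],[0,0,0.09,0,0,0,-1],[0,0,0.12,0,0,0,-1],[0,0,0.14,0,0,0,-1],[0,0,0.14,0,0,0,-1]]'
python3 -c "
from h import *
st();go(.5573,.0113,.059,87.2)"
```

```text
time: 37.35
position: [0.5586, 0.0113, 0.1525]
orientation: [0.725, 0.688, 0.0, -0.0]
force: [-0.0, -0.1, -2.4]
width: 0.0235
gripper_force: 50.0
time: 37.98
position: [0.5576, 0.0101, 0.0795]
orientation: [0.726, 0.688, -0.0, -0.0]
force: [-0.1, 1.1, -1.7]
width: 0.0237
gripper_force: 50.0
time: 38.6
position: [0.5583, 0.0103, 0.0597]
orientation: [0.726, 0.688, 0.0, 0.0]
force: [-0.5, 0.3, -2.3]
width: 0.0238
gripper_force: 50.0
t 38.60 [0.5583 0.0103 0.0597] F [-0.5446  0.3381 -2.2903] w 0.0238 g 50.0 q [ 0.1952  0.7331 -0.4113  1.8913  0.4816  0.6159 -0.5749]
yaw now 86.9 pos [0.5583 0.0103 0.0597] shift [ 0.0063 -0.007   0.0047] turn [ 0.0001  0.     -0.0029]
```

```bash

python3 -m inch '[[-0.03,0,0,0,0,0,-1],[-0.1,0,0,0,0,0,-1],[-0.2,0,0,0,0,0,-1],[-0.3,0,0,0,0,0,-1],[-0.4,0,0,0,0,0,-1]]'
python3 -m inch '[[-0.1,0,0,0,0,0,-1],[-0.2,0,0,0,0,0,-1],[-0.3,0,0,0,0,0,-1],[-0.3,0,-0.2,0,0,0,-1],[-0.3,0,-0.6,0,0,0,-1]]'
python3 - <<'E'
from h import *
p,_=r.snapshot('top');cv2.imwrite('pics/t10.png',p);panels('top',z=.040,p=p)
st();go(.3342,-.3374,.15,None)
E
```

```text
time: 39.22
position: [0.5549, -0.0514, 0.0597]
orientation: [0.726, 0.688, -0.0, 0.0]
force: [0.6, -0.6, -0.7]
width: 0.0238
gripper_force: 50.0
time: 39.85
position: [0.5506, -0.0954, 0.1487]
orientation: [0.726, 0.688, -0.002, -0.002]
force: [0.7, 0.0, -1.9]
width: 0.0238
gripper_force: 50.0
top red xy [0.2424 0.2911] short 44 long 211 shortdir -78.7 deg px [137. 318.]
top red xy [0.4254 0.071 ] short 56 long 105 shortdir 10.8 deg px [213. 247.]
top red xy [ 0.5187 -0.4175] short 54 long 75 shortdir -24.1 deg px [395. 206.]
top red xy [ 0.796  -0.5164] short 17 long 95 shortdir -61.3 deg px [426. 107.]
top red xy [0.8973 0.4798] short 31 long 32 shortdir -44.6 deg px [66. 77.]
top red xy [ 0.8403 -0.6034] short 116 long 139 shortdir 28.7 deg px [457.  90.]
top green xy [ 0.0175 -0.1733] short 67 long 122 shortdir -81.1 deg px [314. 401.]
top green xy [0.657 0.131] short 44 long 65 shortdir 84.8 deg px [194. 161.]
top blue xy [ 0.031 -0.751] short 43 long 57 shortdir -27.9 deg px [528. 386.]
top blue xy [ 0.1676 -0.8121] short 66 long 450 shortdir 86.1 deg px [550. 332.]
top blue xy [ 0.3714 -0.6539] short 170 long 200 shortdir -89.9 deg px [485. 259.]
top blue xy [0.5541 0.4306] short 28 long 125 shortdir -3.1 deg px [ 84. 201.]
top blue xy [0.5648 0.1366] short 43 long 63 shortdir 85.5 deg px [192. 195.]
top blue xy [0.5436 0.2956] short 29 long 234 shortdir 84.7 deg px [133. 206.]
t 39.90 [ 0.5564 -0.0948  0.1574] F [1.7025 0.9018 4.1295] w 0.0236 g 50.0 q [ 0.4586  0.6063 -0.5244  1.8114  0.4014  0.8213 -0.3171]
yaw now 86.9 pos [ 0.5564 -0.0948  0.1574] shift [-1.6938 -1.3932  0.0371] turn [0.0059 0.0002 0.    ]
```

Blue is placed at about deck-frame (-44, +38) mm. Next is red: start at grip (0.334, -0.337), heading -25°.

```bash

python3 -m inch '[[-0.1,-0.1,0,0,0,0,-1],[-0.3,-0.25,0,0,0,0,-1],[-0.5,-0.4,0,0,0,0,-1],[-0.7,-0.55,0,0,0,0,-1],[-0.85,-0.7,0,0,0,0,-1]]'
python3 -m inch '[[-0.2,-0.17,0,0,0,0.1,-1],[-0.4,-0.34,0,0,0,0.2,-1],[-0.6,-0.5,0,0,0,0.3,-1],[-0.75,-0.62,0,0,0,0.4,-1],[-0.84,-0.69,0,0,0,0.5,-1]]'
python3 -m inch '[[0,0,0,0,0,0.1,-1],[0,0,0,0,0,0.2,-1],[0,0,0,0,0,0.3,-1],[0,0,0,0,0,0.4,-1],[0,0,0,0,0,0.5,-1]]'
python3 -m inch '[[0,0,0,0,0,0.1,-1],[0,0,0,0,0,0.2,-1],[0,0,0,0,0,0.24,-1],[0,0,0,0,0,0.24,-1],[0,0,0,0,0,0.24,-1]]'
python3 - <<'E'
from h import *
p,_=r.snapshot('top');cv2.imwrite('pics/t11.png',p);panels('top',p=p)
u,v=396,207
s=p[v-26:v+26,u-26:u+26];hs=cv2.cvtColor(s,cv2.COLOR_BGR2HSV)
m=cv2.morphologyEx((hs[...,1]>75).astype(np.uint8)*255,cv2.MORPH_CLOSE,np.ones((3,3)))
k=min((k for k in cv2.findContours(m,0,1)[0] if cv2.contourArea(k)>200),key=lambda k:np.linalg.norm(k[:,0].mean(0)-26))
print(cv2.minAreaRect((cast('top',k[:,0]+[u-26,v-26],.018)*1000).astype(np.float32)))
st();go(.3342,-.3374,.0367,-24.7)
E
```

```text
time: 40.52
position: [0.438, -0.2183, 0.1486]
orientation: [0.726, 0.687, -0.001, -0.001]
force: [0.7, -0.3, -1.6]
width: 0.0236
gripper_force: 50.0
time: 41.15
position: [0.3273, -0.3377, 0.1487]
orientation: [0.935, 0.354, -0.001, -0.001]
force: [-0.7, 0.7, -2.5]
width: 0.0237
gripper_force: 50.0
time: 41.78
position: [0.3288, -0.3363, 0.1487]
orientation: [1.0, -0.03, -0.001, -0.001]
force: [-1.1, 0.3, -2.3]
width: 0.0235
gripper_force: 50.0
time: 42.4
position: [0.33, -0.3364, 0.1492]
orientation: [0.977, -0.213, -0.001, -0.0]
force: [-0.8, 0.3, -0.4]
width: 0.0235
gripper_force: 50.0
top red xy [0.2385 0.2978] short 45 long 215 shortdir -78.7 deg px [137. 318.]
top red xy [0.425  0.0736] short 57 long 107 shortdir 11.0 deg px [213. 247.]
top red xy [ 0.5199 -0.424 ] short 55 long 76 shortdir -24.1 deg px [395. 206.]
top red xy [ 0.8017 -0.5236] short 15 long 97 shortdir -61.3 deg px [426. 107.]
top red xy [0.9056 0.49  ] short 32 long 32 shortdir -44.6 deg px [66. 77.]
top red xy [ 0.8474 -0.6133] short 119 long 141 shortdir 28.8 deg px [457.  90.]
top green xy [0.6607 0.1344] 
[... 168 characters left out ...]
7 long 458 shortdir 86.1 deg px [550. 332.]
top blue xy [ 0.3698 -0.6648] short 173 long 204 shortdir -89.9 deg px [486. 258.]
top blue xy [0.5235 0.4206] short 31 long 126 shortdir -3.0 deg px [ 91. 213.]
top blue xy [0.5668 0.1404] short 44 long 64 shortdir 85.5 deg px [192. 195.]
top blue xy [0.5123 0.2837] short 45 long 239 shortdir 80.6 deg px [139. 219.]
((519.859375, -422.9854431152344), (78.41284942626953, 59.61026382446289), 64.5075454711914)
t 42.45 [ 0.3302 -0.3365  0.1494] F [-0.0684  0.2426 -1.3896] w 0.0234 g 50.0 q [ 0.7291  0.4627  0.0085  2.0611 -0.0064  0.6188 -1.2588]
yaw now -24.6 pos [ 0.3302 -0.3365  0.1494] shift [ 0.0276 -0.0055  0.751 ] turn [-0.0001  0.0006  0.0007]
```

The cover has been knocked about 38 mm; I'll re-measure it before regrasping. Red is unchanged, so inserting.

```bash

python3 -m inch '[[0,0,0.2,0,0,0,-1],[0,0,0.4,0,0,0,-1],[0,0,0.58,0,0,0,-1],[0,0,0.7,0,0,0,-1],[0,0,0.75,0,0,0,-1]]'
python3 -m inch '[[0,0,0,0,0,0,-1],[0.06,0,0,0,0,0,-1],[0.14,0,0,0,0,0,-1],[0.21,0,0,0,0,0,-1],[0.28,0,0,0,0,0,-1]]'
python3 -m inch '[[0.07,0,0,0,0,0,-1],[0.14,0,0,0,0,0,-1],[0.21,0,0,0,0,0,-1],[0.28,0,0,0,0,0,-1],[0.28,0,0,0,0,0,-1]]'
python3 -m inch '[[0,0,-0.03,0,0,0,-1],[0,0,-0.07,0,0,0,-1],[0,0,-0.15,0,0,0,-1],[0,0,-0.25,0,0,0,-1],[0,0,-0.35,0,0,0,-1]]'
python3 -m inch '[[0,0,-0.1,0,0,0,-1],[0,0,-0.2,0,0,0,-1],[0,0,-0.3,0,0,0,-1],[0,0,-0.4,0,0,0,-1],[0,0,-0.42,0,0,0,-1]]'
python3 - <<'E'
from h import *
st();go(.5,-.05,None,None)
p,_=r.snapshot('top');q,_=r.snapshot('side');
a=cv2.resize(p[150:250,330:450],None,fx=3.3,fy=3.3,interpolation=cv2.INTER_CUBIC);b=cv2.resize(q[90:190,260:380],None,fx=3.3,fy=3.3,interpolation=cv2.INTER_CUBIC)
cv2.imwrite('pics/c12.png',np.hstack([a,b]))
E
```

```text
time: 43.08
position: [0.3303, -0.3362, 0.0362]
orientation: [0.977, -0.213, -0.001, -0.0]
force: [-0.5, 0.1, -0.9]
width: 0.0238
gripper_force: 50.0
time: 43.7
position: [0.3702, -0.3546, 0.0374]
orientation: [0.977, -0.213, 0.0, 0.0]
force: [-0.4, 0.6, -1.9]
width: 0.0238
gripper_force: 50.0
time: 44.32
position: [0.4083, -0.372, 0.0372]
orientation: [0.977, -0.213, 0.0, 0.0]
force: [-1.3, 0.0, -0.8]
width: 0.0238
gripper_force: 50.0
time: 44.95
position: [0.4074, -0.3718, 0.0911]
orientation: [0.977, -0.214, 0.0, 0.0]
force: [-0.1, -0.7, -2.0]
width: 0.0233
gripper_force: 50.0
time: 45.58
position: [0.4078, -0.3721, 0.1539]
orientation: [0.977, -0.214, 0.001, 0.0]
force: [-0.3, -0.3, -2.2]
width: 0.0236
gripper_force: 50.0
t 45.58 [ 0.4078 -0.3721  0.1539] F [-0.3459 -0.2645 -2.1574] w 0.0236 g 50.0 q [ 0.675   0.5524  0.0207  1.8512 -0.0161  0.7361 -1.2966]
yaw now -24.7 pos [ 0.4078 -0.3721  0.1539] shift [-0.3374 -2.2081 -0.0019] turn [ 0.0004 -0.0013 -0.    ]
```

View pics/c12.png

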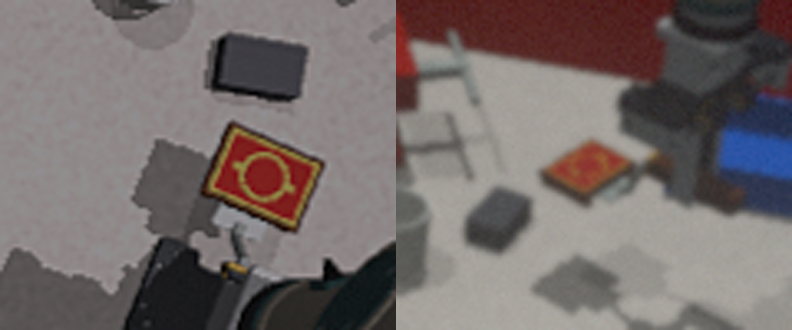

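Red rides on the blade (side crop (590,168)). Carrying it to the deck.

```bash

python3 -m inch '[[-0.01,-0.08,0,0,0,0,-1],[-0.04,-0.25,0,0,0,0,-1],[-0.07,-0.45,0,0,0,0,-1],[-0.1,-0.65,0,0,0,0,-1],[-0.13,-0.85,0,0,0,0,-1]]'
python3 -m inch '[[-0.03,-0.2,0,0,0,0,-1],[-0.06,-0.4,0,0,0,0,-1],[-0.09,-0.6,0,0,0,0,-1],[-0.12,-0.8,0,0,0,0,-1],[-0.15,-0.96,0,0,0,0,-1]]'
python3 -m inch '[[-0.03,-0.15,0,0,0,-0.04,-1],[-0.05,-0.28,0,0,0,-0.1,-1],[-0.06,-0.37,0,0,0,-0.17,-1],[-0.06,-0.4,0,0,0,-0.25,-1],[-0.06,-0.4,0,0,0,-0.33,-1]]'
python3 -m inch '[[0,0,0,0,0,-0.09,-1],[0,0,0,0,0,-0.18,-1],[0,0,0,0,0,-0.27,-1],[0,0,0,0,0,-0.36,-1],[0,0,0,0,0,-0.45,-1]]'
python3 -m inch '[[0,0,0,0,0,-0.09,-1],[0,0,0,0,0,-0.18,-1],[0,0,0,0,0,-0.27,-1],[0,0,0,0,0,-0.36,-1],[0,0,0,0,0,-0.463,-1]]'
python3 - <<'E'
from h import *
st();go(.5985,-.0668,.081,87.2)
p,_=r.snapshot('top')
print([o[:4] for o in rects('top',p,'red',.138) if 40<o[1]<65 and 60<o[2]<85]);panels('top',z=.04,p=p)
E
```

```text
time: 46.3
position: [0.4427, -0.2454, 0.1521]
orientation: [0.977, -0.213, -0.001, -0.0]
force: [0.8, -0.2, -1.9]
width: 0.0237
gripper_force: 50.0
time: 46.92
position: [0.4822, -0.1048, 0.1521]
orientation: [0.977, -0.213, -0.001, -0.0]
force: [-0.5, -1.0, -2.8]
width: 0.024
gripper_force: 50.0
time: 47.55
position: [0.4994, -0.0482, 0.1526]
orientation: [0.999, 0.048, -0.0, -0.0]
force: [0.4, 0.1, -1.6]
width: 0.0237
gripper_force: 50.0
time: 48.18
position: [0.4993, -0.049, 0.1526]
orientation: [0.921, 0.39, 0.0, 0.0]
force: [0.4, 0.6, -2.2]
width: 0.024
gripper_force: 50.0
time: 48.8
position: [0.4994, -0.0491, 0.1527]
orientation: [0.721, 0.693, 0.0, 0.0]
force: [-0.1, 0.1, -2.7]
width: 0.0236
gripper_force: 50.0
t 48.80 [ 0.4994 -0.0491  0.1527] F [-0.0687  0.1191 -2.6995] w 0.0236 g 50.0 q [ 0.4027  0.5372 -0.525   1.9719  0.394   0.7328 -0.3995]
yaw now 87.7 pos [ 0.4994 -0.0491  0.1527] shift [-0.0909  0.6647  0.4784] turn [0.0003 0.0002 0.0051]
[(array([0.4263, 0.0688]), 52.12532043457031, 76.71051025390625, 12.517356872558594), (array([0.5061, 0.0761]), 51.49272155761719
[... 368 characters left out ...]
8973 0.4798] short 31 long 32 shortdir -44.6 deg px [66. 77.]
top red xy [ 0.8403 -0.6034] short 117 long 138 shortdir 28.8 deg px [457.  90.]
top green xy [0.657  0.1307] short 45 long 65 shortdir 84.6 deg px [194. 161.]
top blue xy [ 0.031 -0.751] short 43 long 57 shortdir -27.9 deg px [528. 386.]
top blue xy [ 0.1676 -0.8121] short 66 long 450 shortdir 86.1 deg px [550. 332.]
top blue xy [ 0.3714 -0.6539] short 170 long 200 shortdir -89.9 deg px [485. 259.]
top blue xy [0.5223 0.4116] short 30 long 124 shortdir -3.0 deg px [ 91. 213.]
top blue xy [0.5648 0.1366] short 43 long 63 shortdir 85.5 deg px [192. 195.]
top blue xy [0.5113 0.2772] short 45 long 235 shortdir 80.6 deg px [139. 219.]
```

```bash

python3 -m inch '[[-0.01,0.08,0,0,0,0,-1],[-0.03,0.25,0,0,0,0.005,-1],[-0.06,0.45,0,0,0,0.005,-1],[-0.09,0.6,0,0,0,0.005,-1],[-0.09,0.665,0,0,0,0.005,-1]]'
python3 -m inch '[[0,0,0.05,0,0,0,-1],[0,0,0.15,0,0,0,-1],[0,0,0.3,0,0,0,-1],[0,0,0.4,0,0,0,-1],[0,0,0.48,0,0,0,-1]]'
python3 -m inch '[[0,0,0.05,0,0,0,-1],[0,0,0.09,0,0,0,-1],[0,0,0.12,0,0,0,-1],[0,0,0.143,0,0,0,-1],[0,0,0.143,0,0,0,-1]]'
python3 -m inch '[[-0.03,0,0,0,0,0,-1],[-0.1,0,0,0,0,0,-1],[-0.2,0,0,0,0,0,-1],[-0.3,0,0,0,0,0,-1],[-0.4,0,0,0,0,0,-1]]'
python3 -m inch '[[-0.1,0,0,0,0,0,-1],[-0.2,0,0,0,0,0,-1],[-0.3,0,0,0,0,0,-1],[-0.3,0,-0.2,0,0,0,-1],[-0.3,0,-0.6,0,0,0,-1]]'
python3 - <<'E'
from h import *
st();go(.4234,.072,.15,100.3)
p,_=r.snapshot('top');cv2.imwrite('pics/t13.png',p);q,_=r.snapshot('side');cv2.imwrite('pics/s13.png',q)
c=np.array([.6065,.096]);a=np.radians(-2.8);ex=np.array([np.cos(a),np.sin(a)]);ey=np.array([-ex[1],ex[0]])
for k in RANGE:
    for n,im in(('top',p),('side',q)):
        for o in rects(n,im,k,.04):
            e=o[0]-c
            if max(abs(e))<.13 and o[2]<100: print(k,n,'deck xy %.4f %.4f'%(e@ex,e@ey),o[1:4])
E
```

```text
time: 49.48
position: [0.5999, -0.068, 0.1524]
orientation: [0.728, 0.686, 0.0, 0.0]
force: [-0.7, 0.9, -1.9]
width: 0.024
gripper_force: 50.0
time: 50.1
position: [0.5974, -0.0673, 0.0795]
orientation: [0.727, 0.687, -0.0, -0.0]
force: [0.3, -0.2, -2.1]
width: 0.0237
gripper_force: 50.0
time: 50.72
position: [0.5982, -0.0674, 0.0592]
orientation: [0.727, 0.687, 0.0, 0.0]
force: [0.9, -0.0, -1.1]
width: 0.0236
gripper_force: 50.0
time: 51.35
position: [0.5946, -0.1291, 0.0592]
orientation: [0.727, 0.686, -0.0, 0.0]
force: [0.3, 0.1, -0.8]
width: 0.0231
gripper_force: 50.0
time: 51.98
position: [0.5901, -0.1729, 0.1479]
orientation: [0.727, 0.687, -0.001, -0.002]
force: [1.2, -0.9, -0.8]
width: 0.0236
gripper_force: 50.0
t 51.98 [ 0.5901 -0.1729  0.1479] F [ 1.1619 -0.9005 -0.7592] w 0.0236 g 50.0 q [ 0.5532  0.6925 -0.5209  1.6629  0.4151  0.9045 -0.1875]
yaw now 86.7 pos [ 0.5901 -0.1729  0.1479] shift [ 1.5666 -1.2024 -0.0055] turn [-0.0035 -0.0012 -0.1507]
red top deck xy 0.0016 -0.0384 (51.97902297973633, 79.37238311767578, -87.51537656784058)
red side deck xy 0.0019 -0.0407 (51.00343322753906, 69.96928405761719, 84.77397155761719)
green top deck xy 0.0494 0.0369 (43.69853210449219, 66.09105682373047, 88.67886352539062)
green side deck xy 0.0480 0.0334 (42.80662155151367, 63.7465934753418, 85.5783462524414)
blue top deck xy -0.0436 0.0385 (43.07423400878906, 62.70964813232422, 85.54292297363281)
blue side deck xy -0.0447 0.0359 (37.930641174316406, 58.090965270996094, 86.81647491455078)
```

All three panels are flat on the deck at (2,-38), (49,37) and (-44,38) mm, and both views agree. Now returning the spatula to its rest.

```bash

python3 -m inch '[[0.1,-0.1,0,0,0,0,-1],[0.3,-0.25,0,0,0,0,-1],[0.5,-0.4,0,0,0,0,-1],[0.7,-0.55,0,0,0,0,-1],[0.85,-0.65,0,0,0,0,-1]]'
python3 -m inch '[[0.2,-0.15,0,0,0,0,-1],[0.4,-0.3,0,0,0,0,-1],[0.6,-0.45,0,0,0,-0.05,-1],[0.7,-0.54,0,0,0,-0.1,-1],[0.715,-0.55,0,0,0,-0.15,-1]]'
python3 -c "
from h import *
st();go(.4234,.072,.075,100.3)"
```

```text
time: 52.7
position: [0.5007, -0.0384, 0.1489]
orientation: [0.726, 0.687, -0.0, -0.0]
force: [0.9, -0.1, -1.6]
width: 0.0234
gripper_force: 50.0
time: 53.32
position: [0.425, 0.0729, 0.1492]
orientation: [0.639, 0.769, -0.0, -0.0]
force: [-0.0, 0.2, -1.5]
width: 0.0235
gripper_force: 50.0
t 53.33 [0.425  0.0729 0.1492] F [-0.0372  0.1836 -1.4806] w 0.0235 g 50.0 q [ 0.2001  0.4698 -0.6019  2.1492  0.4413  0.6441 -0.5255]
yaw now 100.6 pos [0.425  0.0729 0.1492] shift [-0.0041 -0.0117  0.4944] turn [-0.0002  0.0001  0.0035]
```

```bash

python3 -m inch '[[0,-0.01,0.15,0,0,0.003,-1],[0,-0.01,0.3,0,0,0.003,-1],[0,-0.01,0.42,0,0,0.003,-1],[-0.004,-0.01,0.48,0,0,0.003,-1],[-0.004,-0.01,0.48,0,0,0.003,-1]]'
python3 -c "
from h import *
st();go(.4234,.072,.0375,100.3)"
python3 -m inch '[[0,0,0.1,0,0,0,-1],[0,0,0.18,0,0,0,-1],[0,0,0.23,0,0,0,-1],[0,0,0.26,0,0,0,-1],[0,0,0.26,0,0,0,-1]]'
python3 -c "
from h import *
st();go(.4234,.072,.0375,100.3)"
```

```text
time: 53.95
position: [0.4243, 0.0711, 0.0768]
orientation: [0.643, 0.766, -0.0, -0.0]
force: [-0.2, 0.0, -2.1]
width: 0.0235
gripper_force: 50.0
t 53.95 [0.4243 0.0711 0.0768] F [-0.2272  0.0337 -2.0566] w 0.0235 g 50.0 q [ 0.0876  0.5914 -0.4562  2.2176  0.5965  0.4527 -0.6731]
yaw now 100.0 pos [0.4243 0.0711 0.0768] shift [ 0.0071 -0.0047  0.2623] turn [-0.0006  0.0001 -0.0033]
time: 54.58
position: [0.4243, 0.0715, 0.0381]
orientation: [0.643, 0.766, -0.0, -0.0]
force: [0.2, -0.7, -1.6]
width: 0.0237
gripper_force: 50.0
t 54.58 [0.4243 0.0715 0.0381] F [ 0.1961 -0.6656 -1.5617] w 0.0237 g 50.0 q [ 0.0106  0.6614 -0.3514  2.2425  0.6845  0.3411 -0.752 ]
yaw now 100.0 pos [0.4243 0.0715 0.0381] shift [ 0.0043 -0.0056  0.004 ] turn [-0.0002  0.0001 -0.0032]
```

```bash

python3 -m inch '[[0,0,0.005,0,0,0,-1],[0,0,0.005,0,0,0,-0.3],[0,0,0.005,0,0,0,0.5],[0,0,0.005,0,0,0,1],[0,0,0.005,0,0,0,1]]'
python3 -m inch '[[0,0,0,0,0,0,1],[0,0,-0.1,0,0,0,1],[0,0,-0.4,0,0,0,1],[0,0,-0.8,0,0,0,1],[0,0,-1,0,0,0,1]]'
python3 - <<'E'
from h import *
st()
p,_=r.snapshot('top');cv2.imwrite('pics/t14.png',p);q,_=r.snapshot('side');cv2.imwrite('pics/s14.png',q)
a=cv2.resize(p[150:275,60:260],None,fx=3,fy=3,interpolation=cv2.INTER_CUBIC);b=cv2.resize(q[240:420,130:330],None,fx=600/200*.7,fy=600/200*.7,interpolation=cv2.INTER_CUBIC)[:375]
cv2.imwrite('pics/c14.png',a)
print([(o[0],o[1:4]) for o in rects('top',p,'blue',.099) if o[0][1]>.2])
print([(o[0],o[1:4]) for o in rects('side',q,'blue',.099) if o[0][1]>.2])
E
```

```text
time: 55.2
position: [0.4245, 0.0715, 0.0376]
orientation: [0.643, 0.766, 0.0, 0.0]
force: [0.1, 0.3, -0.2]
width: 0.0598
gripper_force: 0.0
time: 55.82
position: [0.4252, 0.0718, 0.19]
orientation: [0.643, 0.766, 0.001, 0.001]
force: [0.4, -0.1, -1.1]
width: 0.094
gripper_force: 0.0
t 55.83 [0.4252 0.0718 0.19  ] F [ 0.3528 -0.1356 -1.1447] w 0.0940 g 0.0 q [ 0.2728  0.4082 -0.682   2.1035  0.3778  0.7472 -0.4758]
[(array([0.519 , 0.3876]), (28.69839859008789, 117.73323822021484, -2.9577407836914062)), (array([0.5214, 0.2592]), (18.929019927978516, 200.69432067871094, 87.25070190429688))]
[(array([0.5702, 0.5434]), (22.80586051940918, 85.50101470947266, 76.29534149169922)), (array([0.5105, 0.4072]), (30.545543670654297, 121.17897033691406, -2.82427978515625))]
```

View pics/c14.png

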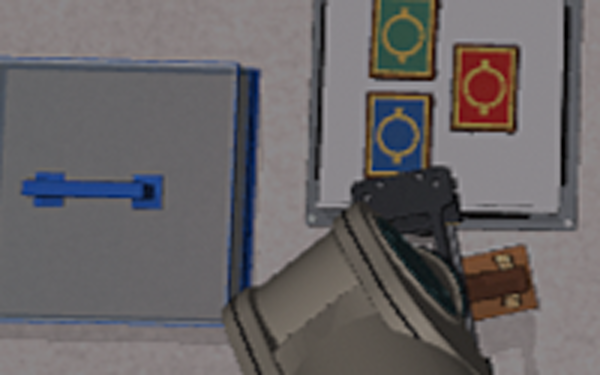

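```bash
python3 - <<'E'
from h import *
C=lambda u:np.array(u)/3+[60,150]
g=cast('top',C([[84,187.5]]),.099)[0];print(g,cast('top',C([[99,191]]),.062),cast('top',C([[22,187.5],[146,188]]),.099))
c=cast('top',C([[262,68]]),.003);d=cast('top',C([[247,322]]),.003);print('right rim corners',c,d,'center est',(c+d)/2+[[ .1205*np.sin(np.radians(2.8)),.1205]])
# side view bar
go(g[0],g[1],.2,87)
E
```

```text
[0.5204 0.3931] [[0.5191 0.3952]] [[0.5217 0.4457]
 [0.5187 0.3405]]
right rim corners [[0.6338 0.2676]] [[0.3979 0.2829]] center est [[0.5217 0.3957]]
yaw now 99.9 pos [0.4265 0.0719 0.1902] shift [ 2.0012  0.9869 -0.0599] turn [ 0.0041 -0.0002  0.1438]
```

```bash

python3 -m inch '[[0.2,0.1,0,0,0,0,1],[0.4,0.2,0,0,0,0,1],[0.6,0.3,0,0,0,0,1],[0.8,0.4,0,0,0,0,1],[1,0.49,0,0,0,0,1]]'
python3 -m inch '[[0.2,0.1,0,0,0,0.05,1],[0.4,0.2,0,0,0,0.1,1],[0.6,0.3,0,0,0,0.14,1],[0.8,0.4,0,0,0,0.14,1],[1,0.5,0,0,0,0.144,1]]'
python3 -m inch '[[0,0,0,0,0,0,1],[0,0,0,0,0,0,1],[0,0,0,0,0,0,1],[0,0,0,0,0,0,1],[0,0,0,0,0,0,1]]'
python3 - <<'E'
from h import *
st();go(.5203,.3931,.074,87)
q,_=r.snapshot('side');print([(o[0],o[1:4],o[4]) for o in rects('side',q,'blue',.099) if o[0][1]>.2])
cv2.imwrite('pics/s15.png',cv2.resize(q[270:420,120:340],None,fx=2.6,fy=2.6))
E
```

```text
time: 56.55
position: [0.4704, 0.2324, 0.1859]
orientation: [0.643, 0.766, -0.001, -0.0]
force: [0.2, -0.1, -0.0]
width: 0.0943
gripper_force: 0.0
time: 57.18
position: [0.5183, 0.393, 0.1854]
orientation: [0.725, 0.689, -0.001, 0.0]
force: [0.2, 0.3, 0.0]
width: 0.094
gripper_force: 0.0
time: 57.8
position: [0.5188, 0.3921, 0.1877]
orientation: [0.725, 0.688, 0.0, 0.0]
force: [1.4, 1.1, -0.3]
width: 0.0939
gripper_force: 0.0
t 57.80 [0.5188 0.3921 0.1877] F [ 1.3807  1.0984 -0.2825] w 0.0939 g 0.0 q [-0.3794  0.6969 -0.5448  1.5251  0.3984  1.0317 -1.0796]
yaw now 87.0 pos [0.5188 0.3921 0.1877] shift [0.0072 0.0093 0.7578] turn [ 0.0002  0.0001 -0.0001]
[(array([0.5718, 0.543 ]), (22.80586051940918, 88.69248962402344, 76.29534149169922), array([168.4947, 411.5263])), (array([0.3872, 0.4352]), (5.968377590179443, 127.28931427001953, -1.9941864013671875), array([272.7798, 393.2294])), (array([0.5095, 0.4069]), (30.014785766601562, 120.81623840332031, -1.7976913452148438), array([221.0756, 364.8571]))]
```

View pics/s15.png

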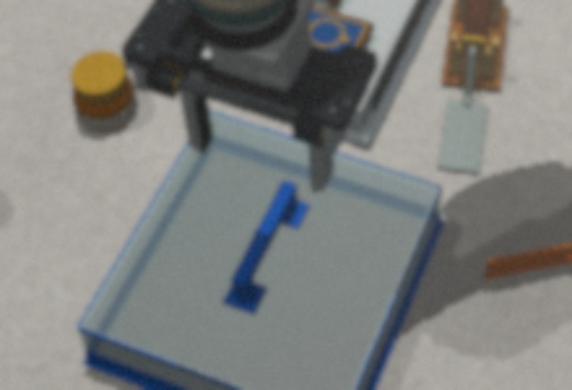

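The cover handle is under the fingers and the spatula sits in its rest (crop (470,90)). A quick cross-check of the bar centre, then descend.

```bash
python3 - <<'E'
from h import *
print(proj('side',[[.5203,.3931,.099]]),'seen (222.3,360)',cast('side',[[222.3,360]],.099))
E
python3 -m inch '[[0.007,0.01,0.2,0,0,0,1],[0.007,0.01,0.4,0,0,0,1],[0.007,0.01,0.58,0,0,0,1],[0.007,0.01,0.7,0,0,0,1],[0.007,0.01,0.755,0,0,0,1]]'
python3 -m inch '[[0,0,0,0,0,0,0],[0,0,0,0,0,0,-0.6],[0,0,0,0,0,0,-1],[0,0,0,0,0,0,-1],[0,0,0,0,0,0,-1]]' 40
python3 -m inch '[[0,0,0,0,0,0,-1],[0,0,0,0,0,0,-1],[0,0,0,0,0,0,-1],[0,0,0,0,0,0,-1],[0,0,0,0,0,0,-1]]' 40
python3 -c "
from h import *
st()"
```

```text
[[221.3734 356.9515]] seen (222.3,360) [[0.5155 0.3995]]
time: 58.48
position: [0.52, 0.3934, 0.0734]
orientation: [0.725, 0.689, -0.0, -0.0]
force: [-0.3, 0.0, -0.5]
width: 0.094
gripper_force: 0.0
time: 59.1
position: [0.5203, 0.3937, 0.0745]
orientation: [0.725, 0.689, 0.0, 0.0]
force: [0.0, -0.6, -0.8]
width: 0.0475
gripper_force: 0.0
time: 59.72
position: [0.5202, 0.3936, 0.0742]
orientation: [0.725, 0.689, 0.0, 0.0]
force: [0.4, 0.0, -0.7]
width: 0.0135
gripper_force: 40.0
t 59.73 [0.5202 0.3936 0.0742] F [ 0.373   0.0037 -0.7378] w 0.0135 g 40.0 q [-0.4143  0.827  -0.4821  1.6106  0.4832  0.8251 -1.1486]
```

```bash

python3 -m inch '[[0,0,-0.05,0,0,0,-1],[0,0,-0.2,0,0,0,-1],[0,0,-0.4,0,0,0,-1],[0,0,-0.6,0,0,0,-1],[0,0,-0.82,0,0,0,-1]]'
python3 -m inch '[[-0.05,0,0,0,0,0,-1],[-0.2,0.1,0,0,0,0,-1],[-0.4,0.2,0,0,0,0,-1],[-0.6,0.3,0,0,0,0,-1],[-0.8,0.4,0,0,0,0,-1]]'
python3 -m inch '[[-0.2,0.02,0,0,0,0,-1],[-0.4,0.04,0,0,0,0,-1],[-0.6,0.06,0,0,0,0,-1],[-0.8,0.08,0,0,0,0,-1],[-0.9,0.08,0,0,0,0,-1]]'
python3 - <<'E'
from h import *
st();go(.6049,.094,.12,87)
E
```

```text
time: 60.35
position: [0.5197, 0.3931, 0.1979]
orientation: [0.725, 0.689, -0.001, -0.0]
force: [0.2, 0.2, -2.9]
width: 0.0136
gripper_force: 40.0
time: 60.98
position: [0.5731, 0.2681, 0.1951]
orientation: [0.725, 0.688, -0.002, -0.0]
force: [0.3, 1.1, -3.6]
width: 0.0135
gripper_force: 40.0
time: 61.6
position: [0.5779, 0.1319, 0.1954]
orientation: [0.726, 0.688, -0.002, -0.0]
force: [0.4, 1.0, -4.2]
width: 0.0136
gripper_force: 40.0
t 61.60 [0.5779 0.1319 0.1954] F [ 0.4312  1.0114 -4.2482] w 0.0136 g 40.0 q [ 0.0828  0.6119 -0.5718  1.6803  0.3879  0.9685 -0.6853]
yaw now 86.9 pos [0.5779 0.1319 0.1954] shift [-0.2412  0.1953  0.5029] turn [-0.0018  0.0015 -0.0014]
```

```bash

python3 -m inch '[[-0.1,0.1,0,0,0,0,-1],[-0.2,0.18,0,0,0,0,-1],[-0.24,0.195,0.1,0,0,0,-1],[-0.24,0.195,0.25,0,0,0,-1],[-0.24,0.195,0.4,0,0,0,-1]]'
python3 -m inch '[[0,0,0.03,0,0,0,-1],[0,0,0.07,0,0,0,-1],[0,0,0.08,0,0,0,-1],[0,0,0.08,0,0,0,-1],[0,0,0.08,0,0,0,-1]]'
python3 - <<'E'
from h import *
st();go(.6049,.094,.079,87)
z=r.get_obs()['position'][2]-.0735
p,_=r.snapshot('top');q,_=r.snapshot('side');cv2.imwrite('pics/t16.png',p);cv2.imwrite('pics/s16.png',q)
a=cv2.resize(p[120:250,145:275],None,fx=3,fy=3,interpolation=cv2.INTER_CUBIC);b=cv2.resize(q[200:330,165:300],None,fx=3,fy=3,interpolation=cv2.INTER_CUBIC)
cv2.imwrite('pics/c16.png',np.hstack([a,b]));print(z)
# predicted bottom rim corners (outer 241) if centred on the base
c=np.array([.6065,.096]);t=np.radians(-2.8);ex=np.array([np.cos(t),np.sin(t)]);ey=np.array([-ex[1],ex[0]])
for s in((1,1),(1,-1),(-1,-1),(-1,1)):
    P=np.r_[c+.1205*(s[0]*ex+s[1]*ey),z]
    print(s,'top crop',((proj('top',P)-[145,120])*3)[0].round(),'side crop',((proj('side',P)-[165,200])*3+[390,0])[0].round())
E
```

```text
time: 62.22
position: [0.6057, 0.0983, 0.1355]
orientation: [0.725, 0.689, -0.0, -0.001]
force: [0.1, -0.3, -3.3]
width: 0.0136
gripper_force: 40.0
time: 62.85
position: [0.6066, 0.0979, 0.1258]
orientation: [0.725, 0.689, 0.0, 0.0]
force: [-0.9, 0.0, -3.8]
width: 0.0136
gripper_force: 40.0
t 62.85 [0.6066 0.0979 0.1258] F [-0.9369  0.0366 -3.7576] w 0.0136 g 40.0 q [ 0.1123  0.7188 -0.5272  1.6899  0.4542  0.8564 -0.6617]
yaw now 87.0 pos [0.6066 0.0979 0.1258] shift [-0.0264 -0.0102  0.3119] turn [ 0.0007 -0.0001  0.0003]
0.052286600630723726
(1, 1) top crop [55. 40.] side crop [414. 255.]
(1, -1) top crop [322.  47.] side crop [537.  74.]
(-1, -1) top crop [314. 314.] side crop [772. 139.]
(-1, 1) top crop [ 44. 307.] side crop [674. 338.]
```

View pics/c16.png

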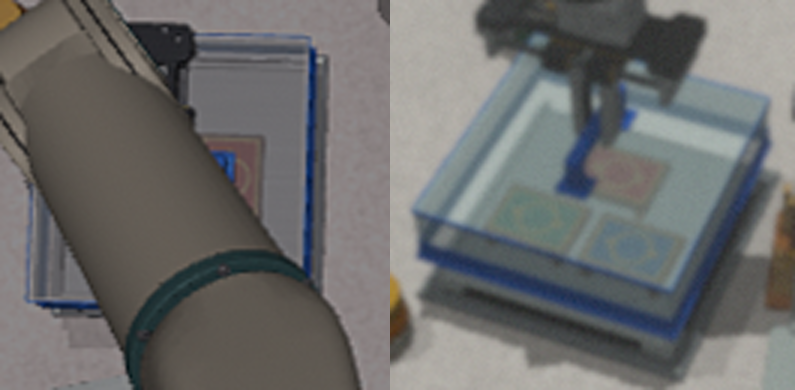

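The cover hangs level over the base, with rim corners within about 3 mm of the predicted positions (side crop (678,338) against (674,338)). Lowering with force checks.

```bash

python3 -m inch '[[-0.02,-0.01,0,0,0,0,-1],[-0.02,-0.01,0.06,0,0,0,-1],[-0.02,-0.01,0.12,0,0,0,-1],[-0.02,-0.01,0.16,0,0,0,-1],[-0.02,-0.01,0.19,0,0,0,-1]]'
python3 -c "
from h import *
st();go(.605,.0945,.0865,87)"
python3 -m inch '[[0,0,0.02,0,0,0,-1],[0,0,0.04,0,0,0,-1],[0,0,0.06,0,0,0,-1],[0,0,0.07,0,0,0,-1],[0,0,0.07,0,0,0,-1]]'
python3 -c "
from h import *
st();go(.605,.0945,.079,87);print(r.get_obs()['moment'])"
```

```text
time: 63.58
position: [0.6043, 0.0949, 0.096]
orientation: [0.725, 0.689, -0.0, -0.0]
force: [-0.8, 0.9, -3.3]
width: 0.0135
gripper_force: 40.0
t 63.58 [0.6043 0.0949 0.096 ] F [-0.7943  0.9291 -3.2522] w 0.0135 g 40.0 q [ 0.1041  0.7533 -0.5058  1.7174  0.481   0.798  -0.6811]
yaw now 87.0 pos [0.6043 0.0949 0.096 ] shift [-0.0023  0.0047  0.0633] turn [-0.0004  0.0001  0.0004]
time: 64.2
position: [0.6054, 0.095, 0.087]
orientation: [0.725, 0.689, 0.001, 0.001]
force: [0.7, -0.7, 2.7]
width: 0.0134
gripper_force: 40.0
t 64.20 [0.6054 0.095  0.087 ] F [ 0.7322 -0.736   2.6619] w 0.0134 g 40.0 q [ 0.0994  0.7649 -0.498   1.7228  0.4907  0.7788 -0.689 ]
yaw now 87.0 pos [0.6054 0.095  0.087 ] shift [-0.0037 -0.0028  0.0531] turn [ 0.0012 -0.0002  0.0004]
[-0.0901 -0.218   0.0702]
```

It's on the gasket at the expected height (TCP 0.087 m). Pressing home.

```bash

python3 -m inch '[[0,0,0.02,0,0,0,-1],[0,0,0.04,0,0,0,-1],[0,0,0.06,0,0,0,-1],[0,0,0.06,0,0,0,-1],[0,0,0.06,0,0,0,-1]]'
python3 -c "
from h import *
st();go(.605,.0945,.079,87);print(r.get_obs()['moment'])"
```

```text
time: 64.82
position: [0.6057, 0.0953, 0.08]
orientation: [0.725, 0.689, 0.001, 0.001]
force: [-3.4, -1.9, 19.0]
width: 0.0133
gripper_force: 40.0
t 64.83 [0.6057 0.0953 0.08  ] F [-3.3502 -1.9347 18.9906] w 0.0133 g 40.0 q [ 0.095   0.7735 -0.4919  1.7274  0.4983  0.7649 -0.696 ]
yaw now 87.0 pos [0.6057 0.0953 0.08  ] shift [-0.0055 -0.0041  0.007 ] turn [0.002  0.     0.0003]
[-0.4104  0.8356  0.1399]
```

```bash

python3 -m inch '[[0,0,0.01,0,0,0,-1],[0,0,0.015,0,0,0,-1],[0,0,0.015,0,0,0,-1],[0,0,0,0,0,0,-1],[0,0,-0.02,0,0,0,-1]]'
python3 -c "
from h import *
st()"
python3 -m inch '[[0,0,0,0,0,0,-1],[0,0,0,0,0,0,-0.5],[0,0,0,0,0,0,0],[0,0,0,0,0,0,1],[0,0,0,0,0,0,1]]'
python3 -m inch '[[0,0,0,0,0,0,1],[0,0,-0.15,0,0,0,1],[0,0,-0.4,0,0,0,1],[0,0,-0.7,0,0,0,1],[0,0,-1,0,0,0,1]]'
python3 -m inch '[[-0.2,0,0,0,0,0,1],[-0.4,0,0,0,0,0,1],[-0.6,0,0,0,0,0,1],[-0.8,0,0,0,0,0,1],[-1,0,0,0,0,0,1]]'
python3 -m inch '[[-0.2,0,0,0,0,0,1],[-0.4,0,0,0,0,0,1],[-0.6,0,0,0,0,0,1],[-0.8,0,0,0,0,0,1],[-1,0,0,0,0,0,1]]'
python3 - <<'E'
from h import *
st()
p,_=r.snapshot('top');q,_=r.snapshot('side');cv2.imwrite('pics/t17.png',p);cv2.imwrite('pics/s17.png',q)
a=cv2.resize(p[125:275,145:280],None,fx=2.9,fy=2.9,interpolation=cv2.INTER_CUBIC);b=cv2.resize(q[210:360,170:305],None,fx=2.9,fy=2.9,interpolation=cv2.INTER_CUBIC)
cv2.imwrite('pics/c17.png',np.hstack([a,b]))
b0=mask(cv2.imread('pics/top0.png'),'blue')[150:200,160:245];b1=mask(p,'blue')[150:200,160:245]
for b in(b0,b1):
    ks=[k for k in cv2.findContours(b,0,1)[0] if cv2.contourArea(k)>60];print([(cv2.boundingRect(k),cv2.contourArea(k)) for k in ks])
for n,im0 in(('top','pics/top0.png'),('side','pics/side0.png')):
    im=cv2.imread(im0)
    for i in(im,p if n=='top' else q):
        print(n,[(np.round(o[0],4),o[1:4]) for o in rects(n,i,'blue',.098) if .4<o[0][0]<.8 and -.1<o[0][1]<.3])
E
```

```text
time: 65.45
position: [0.6052, 0.0952, 0.0805]
orientation: [0.725, 0.689, 0.001, 0.0]
force: [2.4, 0.2, -5.8]
width: 0.0137
gripper_force: 40.0
t 65.45 [0.6052 0.0952 0.0805] F [ 2.378   0.1807 -5.7932] w 0.0137 g 40.0 q [ 0.0963  0.773  -0.4929  1.7271  0.4962  0.7664 -0.6936]
time: 66.08
position: [0.6043, 0.0948, 0.08]
orientation: [0.725, 0.689, -0.0, -0.0]
force: [-0.3, -0.4, 0.2]
width: 0.0499
gripper_force: 0.0
time: 66.7
position: [0.6043, 0.0948, 0.2316]
orientation: [0.725, 0.689, -0.0, -0.0]
force: [0.1, -0.8, 0.2]
width: 0.094
gripper_force: 0.0
time: 67.32
position: [0.5966, -0.0559, 0.2303]
orientation: [0.725, 0.689, -0.0, 0.0]
force: [0.4, -0.4, -0.0]
width: 0.094
gripper_force: 0.0
time: 67.95
position: [0.5888, -0.2057, 0.2303]
orientation: [0.725, 0.689, -0.0, 0.0]
force: [0.3, 1.3, 0.4]
width: 0.094
gripper_force: 0.0
t 67.95 [ 0.5888 -0.2057  0.2303] F [0.268  1.2577 0.3844] w 0.0940 g 0.0 q [ 0.6389  0.6205 -0.5859  1.554   0.3731  1.0807 -0.0901]
[((23, 22, 43, 12), 298.5)]
[((23, 22, 43, 13), 281.0)]
top [(array([0.6039, 0.0954]), (28.668701171875, 108.73796081542969, -1.3433151245117188)), (array([0.5396, 0.0365]), (157.74267578125, 310.80816650390625, 42.11011505126953))]
top [(array([0.6027, 0.0953]), (28.774641036987305, 109.29424285888672, -2.787628173828125)), (array([0.5389, 0.0359]), (155.90061950683594, 307.14141845703125, 42.080528259277344))]
side [(array([0.5401, 0.2389]), (137.28546142578125, 273.9320983886719, -56.40412139892578)), (array([0.5972, 0.1065]), (34.26553726196289, 131.48843383789062, -2.299713134765625))]
side [(array([0.5541, 0.2553]), (113.67192840576172, 248.15538024902344, -65.07995986938477)), (array([0.5966, 0.1071]), (33.5494384765625, 132.71653747558594, -2.3536605834960938))]
```

View pics/c17.png

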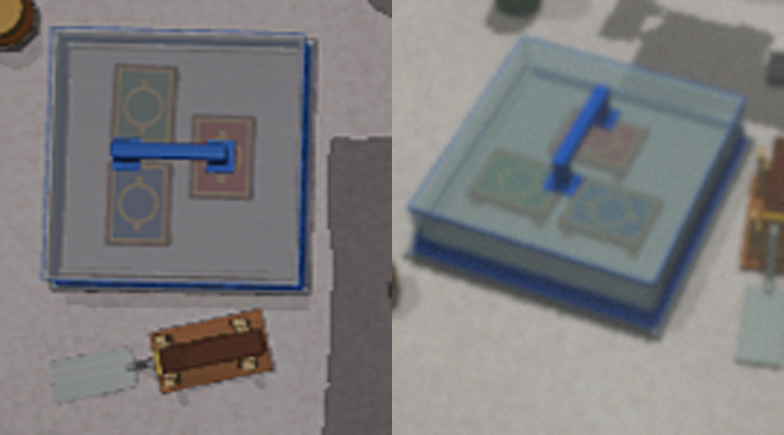

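The cover matches its initial home pose within about 1 mm, with the panels under it. One depth comparison against the start picture to confirm height and tilt.

```bash
python3 - <<'E'
from h import *
for n in('top','side'):
    im,d=r.snapshot(n);d0=np.load(n+'0.npy');m=(mask(im,'blue')>0)&(mask(cv2.imread(f'pics/{n}0.png'),'blue')>0)
    m=cv2.erode(m.astype(np.uint8),np.ones((3,1)))
    N,L,S,C=cv2.connectedComponentsWithStats(m)
    for i in range(1,N):
        u,v=C[i]
        if S[i,4]<25 or not((150<u<260 and 125<v<235) if n=='top' else (170<u<295 and 215<v<330)):continue
        s=L==i;print(n,C[i].round(),S[i,4],'ddepth mm %.2f'%(1000*np.median(d[s]-d0[s])))
    # cover's four corner areas of the top plate (depth of the clear plate, if seen)
    if n=='top':
        for u,v in((175,150),(240,150),(240,212),(175,212)):print((u,v),1000*np.median((d-d0)[v-4:v+5,u-4:u+5]))
st()
E
```

```text
top [249. 182.] 186 ddepth mm 1.20
top [204. 178.] 248 ddepth mm -0.26
(175, 150) -0.13327599
(240, 150) -0.5019903
(240, 212) 0.10430813
(175, 212) -0.41270256
side [234. 258.] 230 ddepth mm -0.57
side [217. 307.] 237 ddepth mm -0.56
t 68.15 [ 0.5888 -0.2043  0.2301] F [0.0646 0.1839 0.8077] w 0.0944 g 0.0 q [ 0.6377  0.6204 -0.5864  1.555   0.3723  1.0802 -0.0925]
```

The height agrees with the home pose within about 0.5 mm at all corners, so the cover is home and level. The robot is clear. Handing in.

```bash
python3 -c "
from cell import r
print(r.job_done())"
```

```text
the job is handed in; nothing more can be done
None
```

The job is handed in at 68 s of the 208 s allowed, result not reported back: all three panels lie face up and flat on the deck, the cover is home and level within about 1 mm of its starting pose, and the spatula is back in its rest.

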